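Latch the sample transport case

ROBOT

A 6-joint arm with a two-finger parallel gripper is mounted at the origin on the work surface. World frame = base frame: x ahead of the robot, y to its left, z up, the work surface at z = 0. Lengths are in m, angles in rad, forces in N, time in s.
With the tool pointing down it reaches from about 0.375 to 0.9 m from the base axis. Payload 3.1 kg.
Tool frame: the origin (TCP) lies on the centre line of the jaws, within the pads' length; the fingertips stand 14 mm ahead of it and the grasp point (between the pads) lies 5 mm behind it; y points along the fingers, z is the direction in which the jaws open and shut, and the axes are right-handed (so a half turn about y gives the same grasp; the last joint's range is limited). The gripper opens to 87 mm and grips with 3 to 60 N. Pads are 19 mm wide; open, the fingers measure 117 mm over their backs; the gripper's body (75 mm by 190 mm) begins 51 mm behind the grasp point.
Start: joints at [-1.333, 0.527, 1.433, -0, 1.181, -0.178], TCP at [0.252, -0.572, 0.237] pointing down, gripper open.
Joint ranges: [-3.08, 3.08], [-0.75, 2.2], [0.22, 2.44], [-1.43, 4.57], [0, 2.65], [-2.85, 2.85]. Speed limits (rad/s): [2.79, 2.79, 3.14, 3.14, 3.14, 3.14].

INTERFACE

Orientations are given as a unit quaternion [x, y, z, w].
In Python, from rig import robot, vision gives the robot as it stands.
- The arm moves only by the shell command python3 -m crank 'ROWS' [FORCE]. ROWS is JSON, a list of rows, each a list of 7 numbers: the shift along the tool's x, y, z as a fraction of full scale, then the turn, a rotation vector about the tool's x, y, z as a fraction of full scale, then the gripper command: -1 is shut, 1 is fully open, values between are in proportion. In form: [[x, y, z, wx, wy, wz, grip], ...]. A call has 1 to 10 rows; each row is the pose to reach, as a shift and turn from the pose commanded when the call began, along the tool's axes at that moment, turning the shorter way round; what a row does not reach only later rows make up. Full scale, the value 1, is 50 cm for a shift and pi rad for a turn. A row lasts 1/8 s, in which the tool goes at most 62.5 mm and 10.7 degrees, less where a joint would pass 70% of its speed; a pose out of reach is approached as far as the arm can. A call with a number of a shift or a turn outside -1 to 1 is refused whole. A call with a gripper value outside its range is refused whole. The fingers move at their own pace and stop on an object; FORCE is the grip in N (left out, the last holds). Time passes only in rows, so rows that repeat a pose let the fingers close. It gives the time, the measured TCP pose, the force and the opening at its end, in the units of the state.
- robot.get_obs(): the state, without advancing time (a new reading comes with each control period).
- vision.camera(name): name is "side" or "top"; returns the picture (420x560x3 uint8, blue, green, red); there is no depth.
- vision.camera_info(name): a dict with "vfov" (degrees; the focal length in pixels is half the picture's height over the tangent of half this angle, whatever the lens; pixels are square), "cx", "cy" (the principal point, pixels), "world_from_camera" (4x4, takes a point from camera to world coordinates). Camera axes: x right, y up, looking along -z (the intrinsics and any distortion apply to the point x, -y, -z); pixel columns grow to the right and rows downward; lengths in m; the calibration is good to about 2 mm. A picture is of the moment at which its call begins. camera_info takes no time and is no camera call.
- robot.hand_in(): hands the job in, once; it reports no verdict.
The state is a dict: "time": time; "q": joint angles; "joint_velocities": joint speeds; "joint_torque": joint torques, N m; "position": TCP position; "tool_rot": TCP orientation; "ft_force": force on the tool from outside, world axes, zero at the start; "moment": the same for the moment, N m; "grip_width": finger opening in m.
Only numpy, scipy, OpenCV 4.12 (cv2) and the standard library are available. Lean on these libraries where they do the work, as an engineer would, in place of code of your own. Each camera call takes 0.05 s, during which the arm holds its last target.

TASK

Make the grey sample transport case ready to go: push its lid shut, hook the steel loop of the draw latch over the keeper on the lid, and press the latch lever down against the case until it snaps over centre and stays there, clamping the lid. Leave the other things on the bench where they are.

Things in the scene. Friction and masses are not known exactly. Their poses are not given: they have to be found in the camera images.
- case: Grey transport case with a draw latch in the middle of its front wall. Body 150 deep (x) x 220 wide (y) x 165 mm high. It is held fast in a dark cradle and leans back 0.2 rad. Origin: centre of its underside. x points from the front wall, which has the latch, to the back wall; z along the walls to the lid, leaning back.
- lid (a joint): Angle (rad) of the white lid, 150 deep x 220 wide x 40 mm. Its hinge runs along the top of the case's back wall, 150 mm behind the front wall. 0 = shut; grows as the front edge rises. Stiff hinge: the lid stays where it is left; 3 to 7 N down near its front edge closes it.
- lid_edge (a point): Middle of the lid's front upper edge. Frame fixed in the lid: x points from the front to the hinge, y along the edge, z out of the lid's top.
- keeper_seat (a point): Keeper on the lid: a steel tongue 24 mm wide, jutting 39.5 mm from the lid's front wall, with an upturned lip 5 mm thick and 10 mm high at its end: a trough 34 mm long between lip and wall. This point: rest of the hooked bar's centre, 30 mm out from the wall, 4 mm above the trough's floor, 6 mm below the lip's top. Axes as lid_edge.
- latch_pivot (a point): Centre of the lever's pivot pin: 30 mm out from the case's front wall, 45 mm below the lid's lower edge along the wall, 60 mm from the keeper seat of the shut lid (along z). Frame parallel to the case's: x into the case, y along the pin, z up along the leaning wall.
- lever (a joint): Angle (rad) of the latch lever, a steel plate 26 mm wide, 5 mm thick, 92 mm long from the pivot, its last 15 mm curled outward. 0 = shut, lying parallel to the wall, tip down; grows as the tip swings out and up (1.57 = square to the wall), stop at 2.5. Stiff hinge, 0.1 N m: it stays where it is left and follows when the loop is pulled along.
- lever_pad (a point): Point in the middle of the lever's outer face, 65 mm from the pivot, to press it shut. Frame fixed in the lever: at angle 0 parallel to latch_pivot's, -x out of the outer face, -z towards the tip.
- swivel_pin (a point): Pin on the lever on which the loop turns, 22 mm from the pivot, 15 degrees to the case's side of the line from pivot to lever tip, so it passes dead centre just before the lever is shut. Axes as lever_pad.
- loop (a joint): Angle (rad) of the steel loop relative to the lever: 0 = the loop points opposite to the lever (up along the wall when the lever is shut), negative = swung outward, away from the case. It turns stiffly (0.05 N m) and stays where it is left.
- hook_bar (a point): Centre of the hook bar, 8 mm thick along y, at the loop's free end, 77 mm from the swivel pin. Straps 8 mm thick run from its ends to the pin: 45 mm over both (grip there), 33 mm clear inside. z points from pin to bar. The straps stretch, 7 N per mm: with the bar in the keeper the lever meets the spring some 1 rad before shut, stretches it 4 to 5 mm and snaps over centre.
- bottle: Bystander, to be left alone: round clear glass bottle with a blue cap, 76 mm across, 140 mm tall. Origin at the centre of its underside.
- tube_rack: Bystander, to be left alone: flat green tube rack 80 x 160 x 28 mm. Origin at the centre of its underside.
- tip_box: Bystander, to be left alone: white tip box with blue insert, 90 x 125 x 62 mm. Origin at the centre of its underside.
- jar: Bystander, to be left alone: round clear jar with a white cap, 64 mm across, 85 mm tall. Origin at the centre of its underside.
- timer: Bystander, to be left alone: small white bench timer 60 x 80 x 28 mm. Origin at the centre of its underside.
- marker: Bystander, to be left alone: black marker pen 130 mm long, 14 mm thick. Origin at the centre of its underside.

How it is judged:
By the outcome, as a careful person would: the job done as asked, in the order asked, and still so for the second after the job is handed in, with the robot touching nothing.
It also fails if it takes over 64 s, if anything falls off the work surface, if the arm or the gripper's body presses on something with over 40 N, if the wrist force passes 120 N, or if a joint passes its speed limit or range.

## Working session

There is one attempt and no reset: what is moved stays moved. The work goes in short steps, Python scripts to look and compute and a shell command to move; the robot and the scene stay as the last step left them, time stands still between calls to the robot, and variables do not carry over. Pictures are saved under pics/ and viewed, and the job is handed in when it is done.

```bash
ls -a; mkdir -p pics; python3 - <<'E'
from rig import robot, vision
import cv2
for n in("side","top"):
    cv2.imwrite(f"pics/{n}0.png",vision.camera(n)); print(vision.camera_info(n))
print(robot.get_obs())
E
```

```text
.
..
pics
{'vfov': 46.66006383109935, 'cx': 281.76810161321964, 'cy': 206.36830609692674, 'world_from_camera': array([[-0.6889907 ,  0.39469778, -0.60786963, -0.10901037],
       [-0.72476328, -0.37154889,  0.58023238,  0.6823986 ],
       [ 0.00316315,  0.84033629,  0.54205618,  0.77609989],
       [ 0.        ,  0.        ,  0.        ,  1.        ]])}
{'vfov': 45.697456635344295, 'cx': 273.93142659803675, 'cy': 216.97540052642947, 'world_from_camera': array([[-2.04324545e-02,  9.94495473e-01, -1.02768036e-01,
         4.56747700e-01],
       [-9.99790992e-01, -2.02525385e-02,  2.79392389e-03,
         1.12845252e-02],
       [ 6.97231059e-04,  1.02803643e-01,  9.94701425e-01,
         1.28237645e+00],
       [ 0.00000000e+00,  0.00000000e+00,  0.00000000e+00,
         1.00000000e+00]])}
{'time': 0.1, 'q': array([-1.33354474e+00,  5.28381392e-01,  1.43377621e+00,  1.50812237e-05,
        1.18140358e+00, -1.78548910e-01]), 'joint_velocities': array([-1.36882526e-04, -1.15824339e-05, -2.14008848e-03,  1.05732134e-03,
        6.66910292e-04,  1.85857698e-03]), 'joint_torque': array([-7.61899610e-04, -4.40985596e+01, -1.77150160e+01,  6.34347531e-02,
        5.33927442e-02, -4.35102629e-05]), 'position': array([ 0.25230276, -0.57111814,  0.23566378]), 'tool_rot': array([-0.1459644 ,  0.69257619, -0.69118454,  0.1459334 ]), 'ft_force': array([-0.64064882,  0.30091611,  0.80688365]), 'moment': array([ 0.06932414,  0.07161444, -0.01324903]), 'grip_width': 0.08689039635553257}
```

View pics/side0.png

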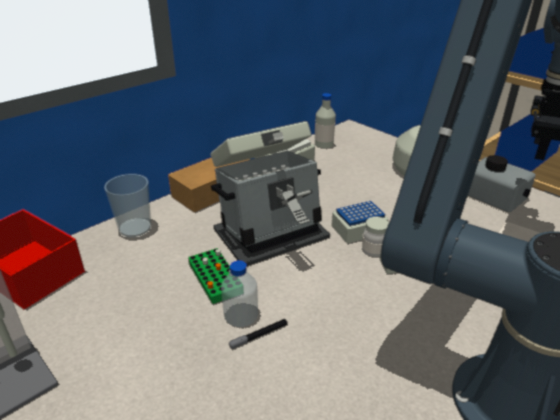

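View pics/top0.png

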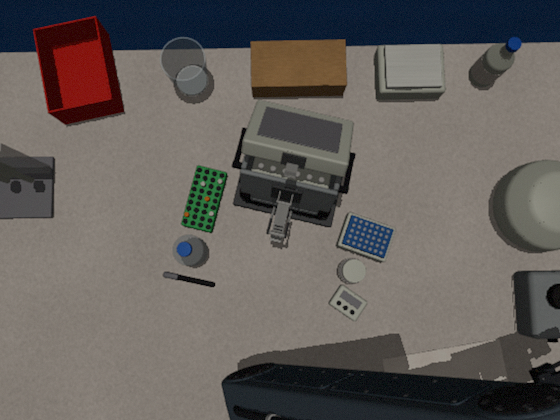

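```bash
python3 - <<'E'
import cv2
s=cv2.imread("pics/side0.png")[110:270,200:345]; t=cv2.imread("pics/top0.png")[90:260,220:370]
cv2.imwrite("pics/side0z.png",cv2.resize(s,None,fx=3.7,fy=3.7,interpolation=cv2.INTER_CUBIC))
cv2.imwrite("pics/top0z.png",cv2.resize(t,None,fx=3.5,fy=3.5,interpolation=cv2.INTER_CUBIC))
E
```

```text
(no output)
```

View pics/side0z.png

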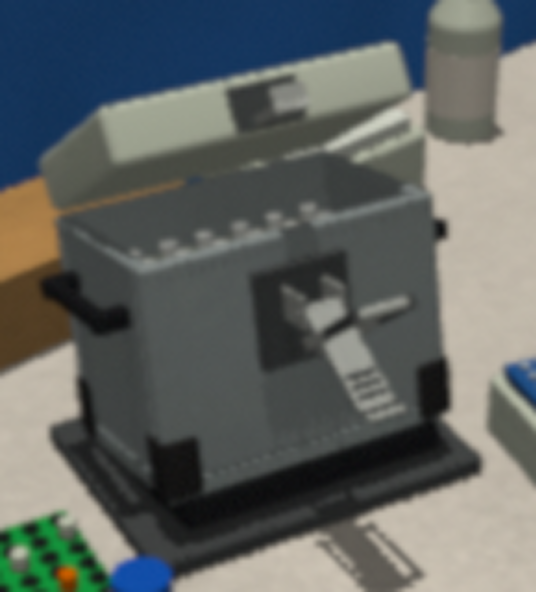

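View pics/top0z.png

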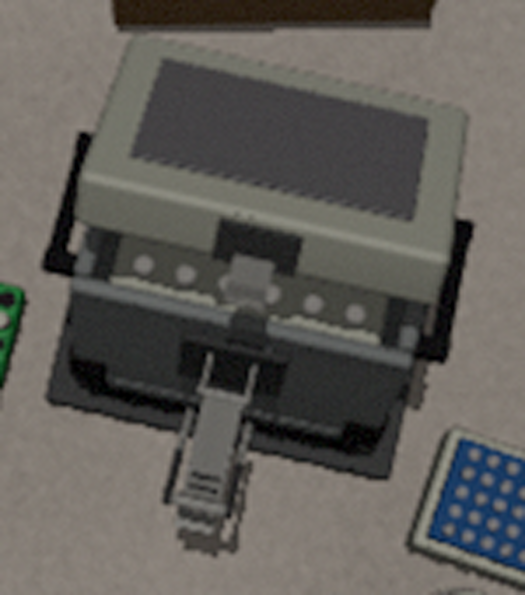

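```bash
cat > h.py <<'E'
import numpy as np, cv2
from rig import robot, vision
from scipy.spatial.transform import Rotation as R
from scipy.optimize import least_squares
INFO={n:vision.camera_info(n) for n in("side","top")}
def proj(n,P):
    i=INFO[n]; W=i["world_from_camera"]; P=np.atleast_2d(P)
    c=(P-W[:3,3])@W[:3,:3]; f=210/np.tan(np.radians(i["vfov"]/2))
    return np.c_[i["cx"]+f*c[:,0]/-c[:,2], i["cy"]-f*c[:,1]/-c[:,2]]
Ry=lambda a:R.from_euler('y',a).as_matrix()
def case(p): return R.from_euler('z',p[3]).as_matrix()@Ry(.2), np.array(p[:3])
def C(p,v): A,t=case(p); return np.atleast_2d(v)@A.T+t
def lidc(a,v): h=np.array([.075,0,.165]); return (np.atleast_2d(v)-h)@Ry(a).T+h   # v: shut-lid case coords
PIV=np.array([-.105,0,.120])
def leverc(a,v): return np.atleast_2d(v)@Ry(a).T+PIV
S15=np.array([.022*np.sin(np.radians(15)),0,-.022*np.cos(np.radians(15))])
def loopc(a,l,v): return leverc(a,S15+np.atleast_2d(v)@Ry(l).T)
def draw(n,img,p,lid,lev,loop,out,box,k=4):
    x0,y0,x1,y1=box; z=cv2.resize(img[y0:y1,x0:x1],None,fx=k,fy=k,interpolation=cv2.INTER_CUBIC)
    def pl(v,col):
        q=(proj(n,C(p,v))-[x0,y0]+.5)*k; cv2.polylines(z,[q.round().astype(int)],False,col,1,cv2.LINE_AA)
    def boxl(f,a,b,col):
        for s in range(12):
            d=s//4;o=[(0,0),(0,1),(1,0),(1,1)][s%4]
            i=[0,0,0];r=[j for j in range(3) if j!=d];i[r[0]],i[r[1]]=o;j=list(i);j[d]=1
            ab=np.array([a,b]);pl(f(np.array([[ab[i[m],m] for m in range(3)],[ab[j[m],m] for m in range(3)]])),col)
    boxl(lambda v:v,[-.075,-.11,0],[.075,.11,.165],(0,255,255))
    L=lambda v:lidc(lid,v)
    boxl(L,[-.075,-.11,.165],[.075,.11,.205],(255,0,255))
    boxl(L,[-.1145,-.012,.172],[-.075,.012,.176],(0,0,255))
    boxl(L,[-.1145,-.012,.172],[-.1095,.012,.186],(0,0,255))
    boxl(lambda v:leverc(lev,v),[-.0025,-.013,-.092],[.0025,.013,0],(0,255,0))
    boxl(lambda v:loopc(lev,loop,v),[-.004,-.0225,0],[.004,.0225,.081],(255,200,0))
    cv2.imwrite(out,z)
E
cat > fit.py <<'E'
from h import *
s=lambda x,y:(200+x/3.7,110+y/3.7); t=lambda x,y:(220+x/3.5,90+y/3.5)
B=[("side",(-.075,.11,.165),s(143,266)),("side",(.075,.11,.165),s(60,216)),("side",(-.075,-.11,.165),s(432,198)),
("top",(-.075,.11,.165),t(73,287)),("top",(-.075,-.11,.165),t(420,355))]
L=[("side",(-.075,.11,.205),s(105,106)),("side",(-.075,.11,.165),s(113,166)),("side",(-.075,-.11,.205),s(395,44)),("side",(-.075,-.11,.165),s(412,97)),
("top",(-.075,.11,.205),t(80,178)),("top",(-.075,-.11,.205),t(449,260)),("top",(-.075,.11,.165),t(78,216)),("top",(-.075,-.11,.165),t(440,303)),("top",(.075,.11,.205),t(130,35)),("top",(.075,-.11,.205),t(467,112))]
def f(q):
    return np.concatenate([(proj(n,C(q,v))-u)[0] for n,v,u in B]+[(proj(n,C(q,lidc(q[4],v)))-u)[0] for n,v,u in L])
r=least_squares(f,[.65,0,.02,-.2,.4],loss='soft_l1'); print(r.x, f(r.x).round(1).reshape(-1,2).tolist())
E
python3 fit.py
```

```text
[ 0.68169877 -0.03679501  0.03080347 -0.23828092  0.43839032] [[-0.1, 1.7], [-2.0, 0.3], [1.0, -1.6], [-0.5, 0.1], [-1.2, 2.2], [-1.2, 0.8], [1.8, 1.2], [1.4, -1.1], [1.5, 0.0], [0.1, -1.6], [1.5, -1.8], [-1.0, 2.5], [-0.6, 0.3], [0.3, -2.2], [1.2, -3.3]]
```

```bash
cat > ov.py <<'E'
from h import *
import sys
p=eval(sys.argv[1]); tag=sys.argv[2]; src=sys.argv[3]
draw("side",cv2.imread(f"pics/side{src}.png"),p,*p[4:7],f"pics/os{tag}.png",(200,110,345,270),k=3.7)
draw("top",cv2.imread(f"pics/top{src}.png"),p,*p[4:7],f"pics/ot{tag}.png",(220,90,370,260),k=3.5)
E
python3 ov.py "[.6817,-.0368,.0308,-.238,.438,1.0,-1.5]" a 0
```

```text
(no output)
```

View pics/osa.png

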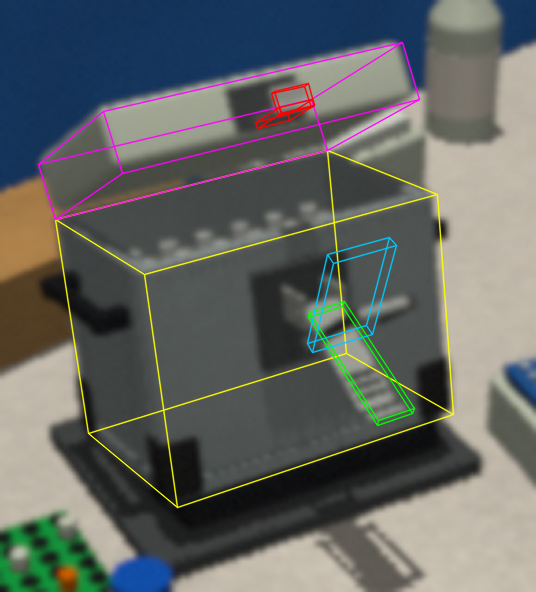

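View pics/ota.png

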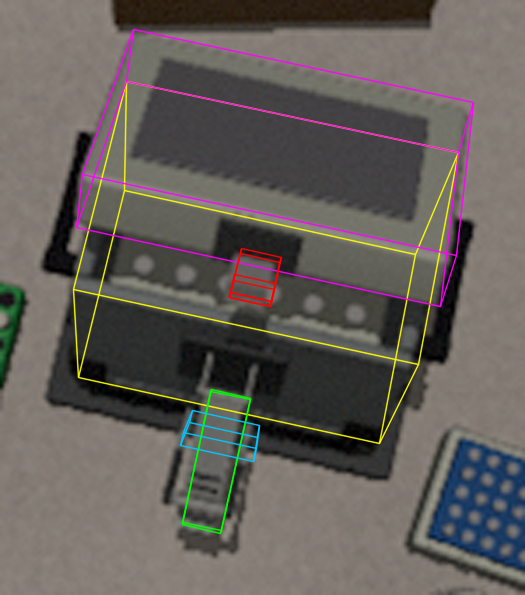

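```bash
python3 ov.py "[.682,-.0385,.028,-.222,.43,1.0,-2.05]" b 0
```

```text
(no output)
```

View pics/osb.png

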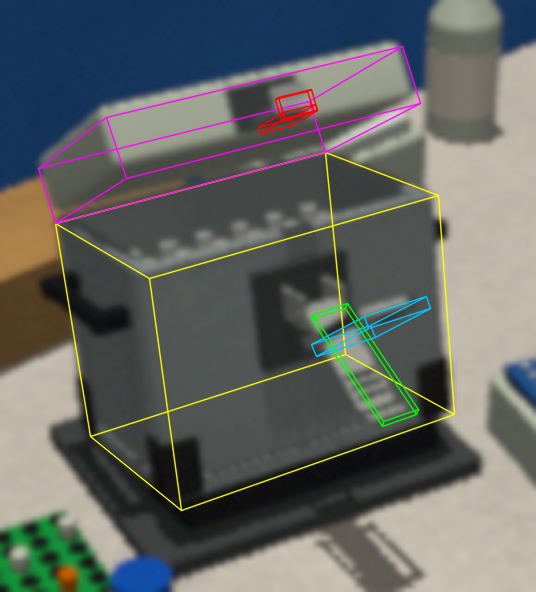

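View pics/otb.png

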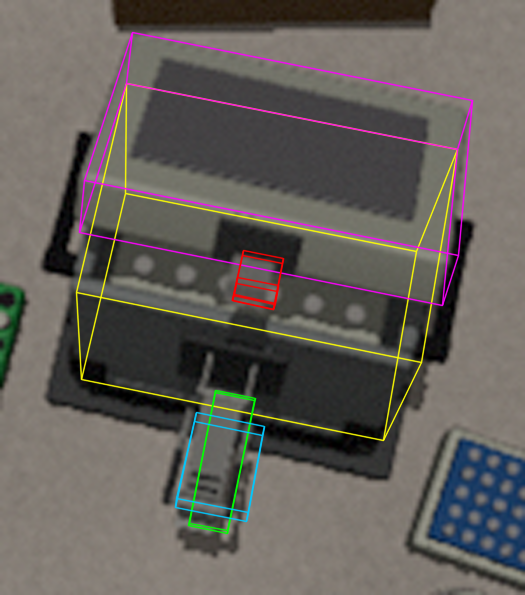

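```bash
python3 - <<'E'
import cv2
s=cv2.imread("pics/side0.png")[125:230,255:325]; t=cv2.imread("pics/top0.png")[145:250,260:330]
z=cv2.hconcat([cv2.resize(a,None,fx=5.6,fy=5.6,interpolation=cv2.INTER_CUBIC) for a in(s,t)])
cv2.imwrite("pics/z0.png",cv2.convertScaleAbs(z,alpha=1.3))
E
```

```text
(no output)
```

View pics/z0.png

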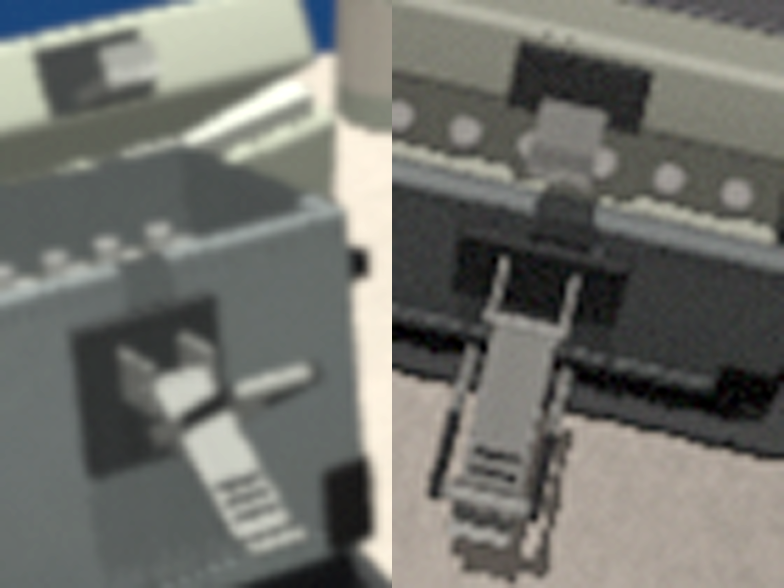

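```bash
cat > fit2.py <<'E'
from h import *
s=lambda x,y:(200+x/3.7-.5+.37,110+y/3.7-.5+.37); t=lambda x,y:(220+x/3.5-.4,90+y/3.5-.4)
S=lambda x,y:(255+x/5.6-.4,125+y/5.6-.4); T=lambda x,y:(260+(x-392)/5.6-.4,145+y/5.6-.4)
b=lambda q,v:C(q,v)
l=lambda q,v:C(q,lidc(q[4],v)); e=lambda q,v:C(q,leverc(q[5],v)); o=lambda q,v:C(q,loopc(q[5],q[6],v))
K=[("side",b,(-.075,.11,.165),s(143,268),1),("side",b,(.075,.11,.165),s(60,216),1),("side",b,(-.075,-.11,.165),S(327,207),1),
("top",b,(-.075,.11,.165),t(73,287),1),("top",b,(-.075,-.11,.165),t(420,355),1),
("side",l,(-.1145,.012,.186),S(103,47),2),("side",l,(-.1145,-.012,.186),S(150,38),2),("side",l,(-.1145,-.012,.172),S(157,80),1),
("top",l,(-.1145,.012,.186),T(545,100),1),("top",l,(-.1145,-.012,.186),T(607,108),1),
("side",e,(-.0025,.013,0),S(155,380),1),("side",e,(-.0025,-.013,0),S(212,362),1),
("side",e,(-.0025,.013,-.077),S(228,515),1),("side",e,(-.0025,-.013,-.077),S(285,503),1),
("top",e,(-.0025,.013,0),T(497,322),1),("top",e,(-.0025,-.013,0),T(555,335),1),
("side",o,(0,-.0225,.077),S(315,373),2),
("side",l,(-.07,.11,.205),s(105,106),.5),("side",l,(-.075,-.11,.165),s(412,97),.5),
("top",l,(-.07,.11,.205),t(80,178),.5),("top",l,(-.07,-.11,.205),t(449,260),.5)]
def f(q): return np.concatenate([w*(proj(n,g(q,v))-u)[0] for n,g,v,u,w in K])
r=least_squares(f,[.68,-.037,.03,-.23,.43,1,-2.05],loss='soft_l1'); print(r.x.round(4).tolist())
for k,(e) in zip(K,f(r.x).reshape(-1,2)): print(k[0],k[2],(e/k[4]).round(1))
E
python3 fit2.py | tee f.txt; python3 ov.py "$(head -1 f.txt)" c 0
```

```text
[0.6852, -0.0372, 0.0313, -0.2525, 0.4418, 0.9917, -2.0511]
side (-0.075, 0.11, 0.165) [-1.4  0.3]
side (0.075, 0.11, 0.165) [-2.2 -0.6]
side (-0.075, -0.11, 0.165) [ 4. -0.]
top (-0.075, 0.11, 0.165) [-0.1 -1.9]
top (-0.075, -0.11, 0.165) [-1.1  1.6]
side (-0.1145, 0.012, 0.186) [-0.6  0.2]
side (-0.1145, -0.012, 0.186) [ 0.1 -0.2]
side (-0.1145, -0.012, 0.172) [ 0.6 -2. ]
top (-0.1145, 0.012, 0.186) [-1.   4.7]
top (-0.1145, -0.012, 0.186) [-0.3  6. ]
side (-0.0025, 0.013, 0) [-0.6  0.6]
side (-0.0025, -0.013, 0) [-1.3  1.1]
side (-0.0025, 0.013, -0.077) [1.4 1.1]
side (-0.0025, -0.013, -0.077) [0.8 0.2]
top (-0.0025, 0.013, 0) [ 0.9 -2.7]
top (-0.0025, -0.013, 0) [ 1.8 -2.4]
side (0, -0.0225, 0.077) [ 0.7 -0.1]
side (-0.07, 0.11, 0.205) [-2.8  0.3]
side (-0.075, -0.11, 0.165) [ 0.9 -0.5]
top (-0.07, 0.11, 0.205) [ 1.4 -5.4]
top (-0.07, -0.11, 0.205) [ 2.3 -4.2]
```

View pics/osc.png

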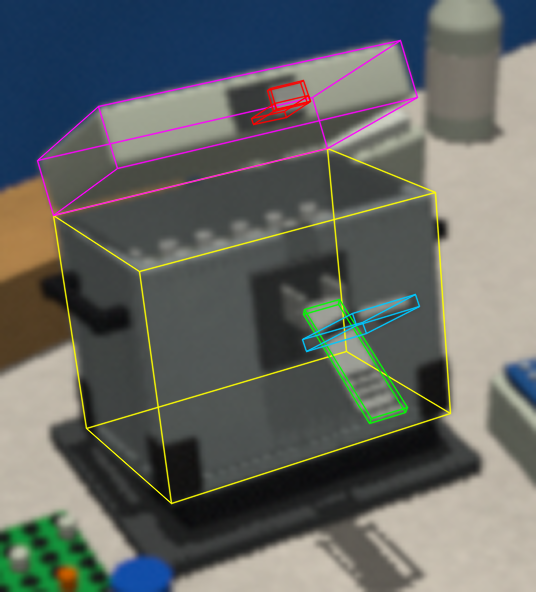

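View pics/otc.png

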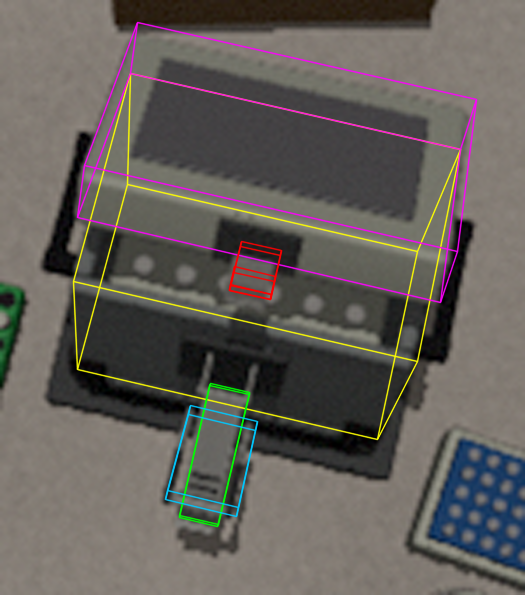

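```bash
sed -i '/"top",l,(-.1145/d' fit2.py; sed -i 's/S(327,207),1)/S(320,209),1)/; s/,\.5)/,1)/g; s/S(315,373),2)/S(313,373),1)/' fit2.py
python3 fit2.py | tee f.txt; python3 ov.py "$(head -1 f.txt)" d 0
```

```text
[0.6811, -0.0339, 0.0353, -0.2502, 0.4283, 0.9836, -2.05]
side (-0.075, 0.11, 0.165) [-1.3 -0. ]
side (0.075, 0.11, 0.165) [-2.5 -1. ]
side (-0.075, -0.11, 0.165) [ 5.6 -0.9]
top (-0.075, 0.11, 0.165) [-1.6 -0.3]
top (-0.075, -0.11, 0.165) [-2.2  3.1]
side (-0.1145, 0.012, 0.186) [-0.   0.6]
side (-0.1145, -0.012, 0.186) [0.7 0.1]
side (-0.1145, -0.012, 0.172) [ 1.2 -1.6]
side (-0.0025, 0.013, 0) [-0.3  0.2]
side (-0.0025, -0.013, 0) [-1.   0.7]
side (-0.0025, 0.013, -0.077) [1.8 1. ]
side (-0.0025, -0.013, -0.077) [1.2 0.1]
top (-0.0025, 0.013, 0) [-0.4 -1.1]
top (-0.0025, -0.013, 0) [ 0.6 -0.8]
side (0, -0.0225, 0.077) [ 1.6 -0.3]
side (-0.07, 0.11, 0.205) [-2.6  0.4]
side (-0.075, -0.11, 0.165) [ 1.5 -0.3]
top (-0.07, 0.11, 0.205) [-0.4 -2.9]
top (-0.07, -0.11, 0.205) [ 0.8 -1.9]
```

View pics/osd.png

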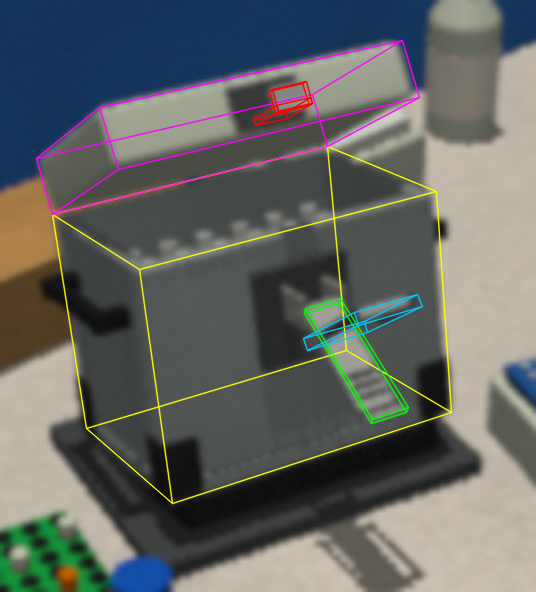

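View pics/otd.png

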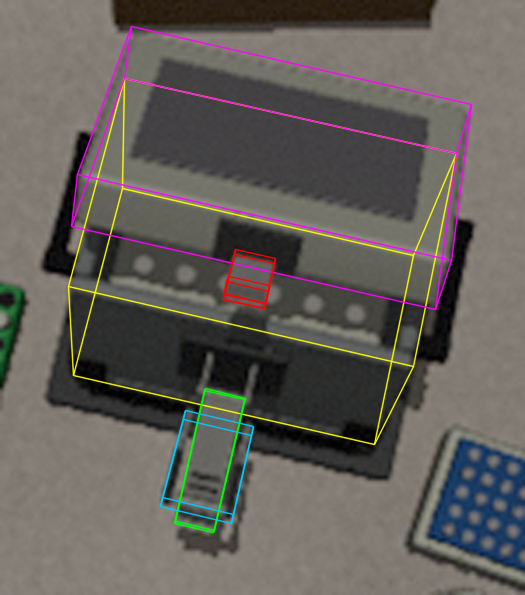

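```bash
sed -i 's/S(320,209),1)/S(341,212),1)/' fit2.py
python3 fit2.py | tee f.txt; python3 ov.py "$(head -1 f.txt)" e 0
```

```text
[0.681, -0.034, 0.0352, -0.2518, 0.4292, 0.9888, -2.0529]
side (-0.075, 0.11, 0.165) [-1.3 -0. ]
side (0.075, 0.11, 0.165) [-2.4 -1. ]
side (-0.075, -0.11, 0.165) [ 1.9 -1.4]
top (-0.075, 0.11, 0.165) [-1.6 -0.3]
top (-0.075, -0.11, 0.165) [-2.2  3.2]
side (-0.1145, 0.012, 0.186) [-0.   0.6]
side (-0.1145, -0.012, 0.186) [0.7 0.1]
side (-0.1145, -0.012, 0.172) [ 1.2 -1.6]
side (-0.0025, 0.013, 0) [-0.3  0.3]
side (-0.0025, -0.013, 0) [-1.   0.8]
side (-0.0025, 0.013, -0.077) [1.8 1. ]
side (-0.0025, -0.013, -0.077) [1.2 0.1]
top (-0.0025, 0.013, 0) [-0.4 -1.1]
top (-0.0025, -0.013, 0) [ 0.5 -0.8]
side (0, -0.0225, 0.077) [ 1.6 -0.3]
side (-0.07, 0.11, 0.205) [-2.6  0.4]
side (-0.075, -0.11, 0.165) [ 1.6 -0.3]
top (-0.07, 0.11, 0.205) [-0.4 -3. ]
top (-0.07, -0.11, 0.205) [ 0.8 -1.8]
```

View pics/ose.png

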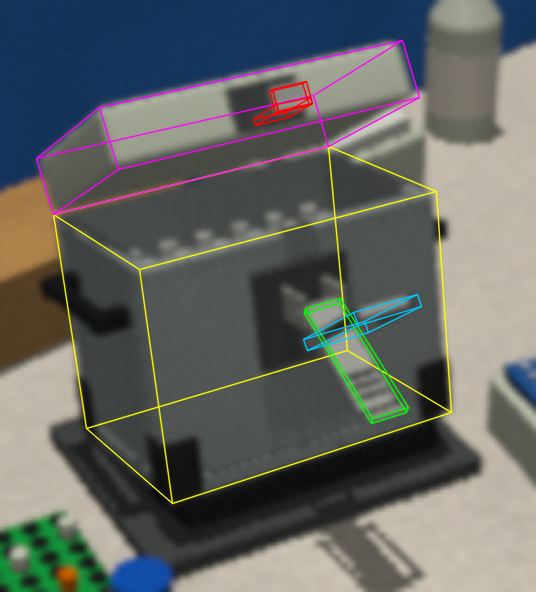

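View pics/ote.png

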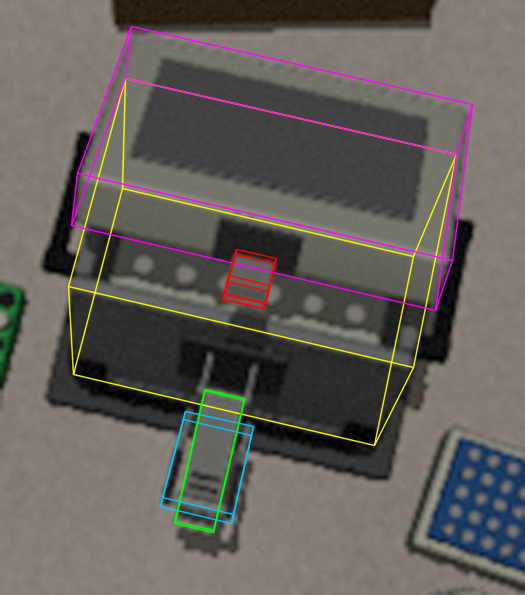

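```bash
python3 - <<'E'
import cv2,numpy as np
im=cv2.imread("pics/top0.png").astype(float)
d=im[:,:,0]-im[:,:,2]
for c in list(range(2,560,30)):
    col=d[20:75,c]; g=np.diff(cv2.GaussianBlur(col[:,None],(1,5),0)[:,0]); i=np.argmin(g); print(c,20+i,round(g[i],1),end=' | ')
s=cv2.imread("pics/side0.png").astype(float); d=s[:,:,0]-s[:,:,2]; print()
for c in range(0,400,20):
    col=d[80:280,c]; g=np.diff(cv2.GaussianBlur(col[:,None],(1,5),0)[:,0]); i=np.argmin(g); print(c,80+i,round(g[i],1),end=' | ')
E
```

```text
2 51 -20.0 | 32 51 -18.1 | 62 22 -38.9 | 92 40 -20.1 | 122 49 -19.1 | 152 48 -17.6 | 182 48 -8.0 | 212 47 -17.4 | 242 47 -18.2 | 272 39 -30.9 | 302 39 -35.6 | 332 38 -31.2 | 362 45 -16.4 | 392 44 -16.3 | 422 43 -18.7 | 452 43 -16.7 | 482 42 -17.2 | 512 49 -23.6 | 542 41 -22.1 | 
0 218 -51.9 | 20 209 -50.1 | 40 217 -54.1 | 60 229 -57.9 | 80 230 -25.3 | 100 222 -23.7 | 120 174 -9.2 | 140 174 -8.9 | 160 197 -23.9 | 180 168 -44.1 | 200 161 -42.9 | 220 262 -38.8 | 240 134 -21.9 | 260 130 -24.4 | 280 126 -21.9 | 300 121 -23.8 | 320 106 -17.8 | 340 214 -23.4 | 360 122 -24.1 | 380 216 -25.5 |
```

```bash
cat >> h.py <<'E'
P0=[.681,-.0355,.034,-.235]
def toolR(adir,sgn,p=P0):
    A,_=case(p); y=A@np.array(adir,float); y/=np.linalg.norm(y); z=sgn*A[:,1]; return np.c_[np.cross(y,z),y,z]
def rows(pos,Rt=None,q=None):
    o=robot.get_obs() if q is None else q; R0=R.from_quat(o["tool_rot"]).as_matrix()
    d=R0.T@(np.array(pos)-o["position"])/.5
    w=np.zeros(3) if Rt is None else R.from_matrix(R0.T@Rt).as_rotvec()/np.pi
    return np.r_[d,w].round(4).tolist()
def st():
    o=robot.get_obs(); R0=R.from_quat(o["tool_rot"]).as_matrix(); print("t",round(o["time"],2),"F",o["ft_force"].round(1),"M",o["moment"].round(2),"w",round(o["grip_width"],4),"q",o["q"].round(2))
    A,t=case(P0); print("tcp case",((o["position"]-t)@A).round(4),"y_case",(A.T@R0[:,1]).round(3),"z_case",(A.T@R0[:,2]).round(3),"pos",o["position"].round(4))
E
python3 - <<'E'
from h import *
st()
for s in(1,-1):
    Rt=toolR([0,0,-1],s); print(s,rows([.45,-.2,.42],Rt))
tip=lidc(.43,[-.055,0,.205])[0]; print("lid contact case",tip,"world",C(P0,tip))
Rt=toolR([0,0,-1],1)
pos=C(P0,tip+[0,0,.03+.014])[0];print(pos)
E
```

```text
t 0.1 F [-0.6  0.3  0.8] M [ 0.07  0.07 -0.01] w 0.0869 q [-1.33  0.53  1.43  0.    1.18 -0.18]
tcp case [-0.3264 -0.6207  0.1396] y_case [ 0.198  0.002 -0.98 ] z_case [ 0.594 -0.796  0.118] pos [ 0.2523 -0.5711  0.2357]
1 [-0.6616, -0.3674, -0.52, -0.0791, -0.7895, 0.0259]
-1 [-0.6616, -0.3674, -0.52, -0.0201, 0.2065, -0.0613]
lid contact case [-0.02649072  0.          0.25555183] world [[ 0.70512579 -0.04127629  0.2897207 ]]
[ 0.71362698 -0.04331167  0.33284363]
```

```bash
python3 - <<'E'
from h import *
print(rows([.66,-.05,.42],toolR([0,0,-1],-1)))
E
```

```text
[-1.167, -0.367, -0.6248, -0.0201, 0.2065, -0.0613]
```

```bash
python3 -m crank '[[0,-0.37,0,0,0,0,-1],[-0.2,-0.37,-0.15,0,0,0,-1],[-0.85,-0.37,-0.58,-0.02,0.2,-0.06,-1],[-0.85,-0.37,-0.58,-0.02,0.2,-0.06,-1],[-0.85,-0.37,-0.58,-0.02,0.2,-0.06,-1],[-0.85,-0.37,-0.58,-0.02,0.2,-0.06,-1],[-0.85,-0.37,-0.58,-0.02,0.2,-0.06,-1],[-0.85,-0.37,-0.58,-0.02,0.2,-0.06,-1],[-0.85,-0.37,-0.58,-0.02,0.2,-0.06,-1],[-0.85,-0.37,-0.58,-0.02,0.2,-0.06,-1]]'
python3 - <<'E'
from h import *
st()
tip=lidc(.43,[-.055,0,.205])[0]
print(rows(C(P0,tip+[0,0,.02+.014])[0],toolR([0,0,-1],-1)))
E
```

```text
time: 1.35
position: [0.5249, -0.1325, 0.4216]
tool_rot: [0.006, 0.708, -0.692, -0.144]
ft_force: [1.1, -0.2, 0.1]
grip_width: 0.0017
t 1.35 F [ 1.1 -0.2  0.1] M [-0.07 -0.1   0.01] w 0.0017 q [-0.43  0.34  1.24 -0.04  1.75  1.35]
tcp case [-0.2037 -0.1307  0.3542] y_case [ 0.004 -0.003 -1.   ] z_case [ 0.021 -1.     0.003] pos [ 0.5249 -0.1325  0.4216]
[-0.3593, 0.13, -0.2542, -0.0009, 0.0067, -0.0013]
```

```bash
python3 -m crank '[[-0.12,0,-0.09,0,0,0,-1],[-0.24,0,-0.17,0,0.006,0,-1],[-0.36,0.03,-0.254,0,0.006,0,-1],[-0.36,0.13,-0.254,0,0.006,0,-1],[-0.36,0.13,-0.254,0,0.006,0,-1],[-0.36,0.13,-0.254,0,0.006,0,-1],[-0.36,0.13,-0.254,0,0.006,0,-1]]'
python3 - <<'E'
from h import *
st()
for n in("side","top"):
    im=vision.camera(n); cv2.imwrite(f"pics/{n}1.png",im)
    o=robot.get_obs(); R0=R.from_quat(o["tool_rot"]).as_matrix(); print(n,proj(n,o["position"]+R0@[0,.014,0]))
s=cv2.imread("pics/side1.png")[60:220,200:345]; t=cv2.imread("pics/top1.png")[90:250,220:365]
cv2.imwrite("pics/z1.png",cv2.hconcat([cv2.resize(a,None,fx=2.7,fy=2.7,interpolation=cv2.INTER_CUBIC) for a in(s,t)]))
E
```

```text
time: 2.22
position: [0.7117, -0.0467, 0.3265]
tool_rot: [0.016, 0.706, -0.692, -0.149]
ft_force: [0.4, -0.0, 0.6]
grip_width: 0.0005
t 2.23 F [ 0.4 -0.   0.6] M [-0.01 -0.09 -0.02] w 0.0005 q [-0.22  0.68  0.9  -0.    1.75  1.58]
tcp case [-0.0263 -0.0037  0.2932] y_case [ 0.01  -0.003 -1.   ] z_case [ 0.    -1.     0.003] pos [ 0.7117 -0.0467  0.3265]
side [[266.30124471 121.46432261]]
top [[299.77870343 140.34430789]]
```

View pics/z1.png

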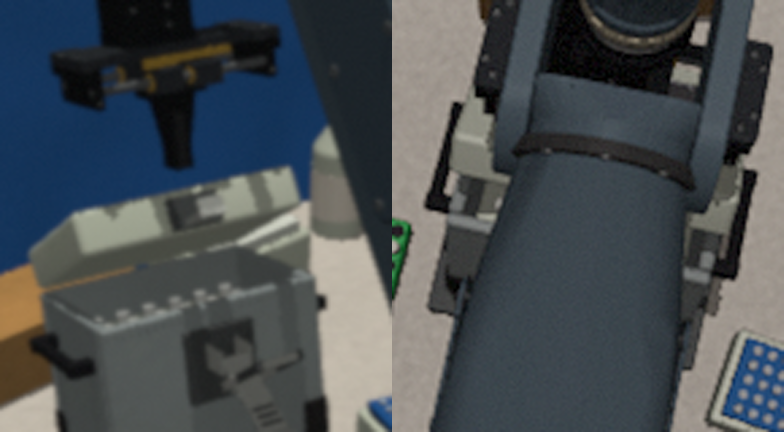

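```bash
python3 -m crank '[[0.01,0.02,-0.007,0,0,0,-1],[0.02,0.04,-0.007,0,0,0,-1],[0.03,0.06,-0.007,0,0,0,-1],[0.04,0.08,-0.007,0,0,0,-1],[0.04,0.1,-0.007,0,0,0,-1],[0.04,0.12,-0.007,0,0,0,-1],[0.04,0.13,-0.007,0,0,0,-1],[0.04,0.134,-0.007,0,0,0,-1]]'
python3 -c "
from h import *
st()"
```

```text
time: 3.32
position: [0.6785, -0.034, 0.262]
tool_rot: [0.012, 0.706, -0.692, -0.152]
ft_force: [-2.6, 1.0, 6.7]
grip_width: 0.0003
t 3.33 F [-2.6  1.   6.7] M [0.18 0.63 0.02] w 0.0003 q [-0.21  0.67  1.09  0.    1.58  1.59]
tcp case [-0.048   0.0008  0.2229] y_case [ 0.001 -0.003 -1.   ] z_case [ 0.002 -1.     0.003] pos [ 0.6785 -0.034   0.262 ]
```

```bash
python3 -m crank '[[0,0.003,0,0,0,0,-1],[0,0.006,0,0,0,0,-1],[0,0.009,0,0,0,0,-1],[0,0.012,0,0,0,0,-1]]'
python3 -m crank '[[0,0.003,0,0,0,0,-1],[0,0.006,0,0,0,0,-1]]'
python3 -c "
from h import *
st()
cv2.imwrite('pics/side2.png',vision.camera('side'))
s=cv2.imread('pics/side2.png')[60:270,200:345]; cv2.imwrite('pics/z2.png',cv2.resize(s,None,fx=2.8,fy=2.8,interpolation=cv2.INTER_CUBIC))
"
```

```text
time: 3.82
position: [0.678, -0.0339, 0.2592]
tool_rot: [0.013, 0.706, -0.692, -0.151]
ft_force: [-4.5, 0.5, 17.7]
grip_width: 0.0005
time: 4.08
position: [0.678, -0.0339, 0.2591]
tool_rot: [0.014, 0.706, -0.692, -0.15]
ft_force: [-4.5, 1.7, 25.1]
grip_width: 0.0007
t 4.08 F [-4.5  1.7 25.1] M [ 0.43  1.71 -0.03] w 0.0007 q [-0.21  0.67  1.1   0.    1.56  1.59]
tcp case [-0.048   0.0008  0.22  ] y_case [ 0.007 -0.003 -1.   ] z_case [ 0.002 -1.     0.003] pos [ 0.678  -0.0339  0.2591]
```

View pics/z2.png

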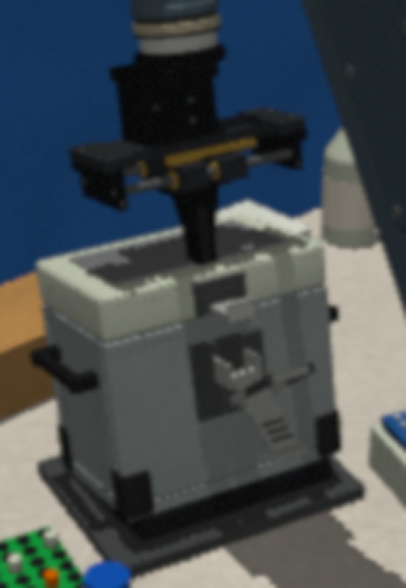

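```bash
cat >> h.py <<'E'
def grasp(lev,loop,back=.012,delta=.3,off=0,dy=0,p=P0):
    "TCP pos,R with grasp point `back` from bar centre on the straps, retreated by off"
    ang=lev+loop; bar=loopc(lev,loop,[0,dy,.077-back])[0]; b=np.array([np.sin(ang-delta),0,np.cos(ang-delta)])
    tcp=bar-b*.005+b*off   # TCP 5 mm ahead of grasp point
    return C(p,tcp)[0],toolR(-b,-1,p)
E
python3 - <<'E'
from h import *
print("pin",loopc(.99,-2.05,[0,0,0]),"bar",loopc(.99,-2.05,[0,0,.077]))
for off in(.1,0):
    p,Rt=grasp(.99,-2.05,off=off); print(p,Rt[:,1],rows(p,Rt))
E
```

```text
pin [[-0.11964161  0.          0.10357979]] bar [[-0.18681298  0.          0.14122294]]
[0.45437043 0.01876049 0.2396299 ] [ 0.89160417 -0.21347117 -0.39933953] [0.4434, 0.1263, 0.0006, -0.0004, 0.0011, 0.4306]
[ 0.54353085 -0.00258663  0.19969595] [ 0.89160417 -0.21347117 -0.39933953] [0.2482, 0.1696, 0.0008, -0.0004, 0.0011, 0.4306]
```

```bash
python3 -m crank '[[0,-0.12,0,0,0,0,-1],[0.1,-0.14,0,0,0,0.04,0],[0.22,-0.12,0,0,0,0.1,1],[0.34,-0.08,0,0,0,0.16,1],[0.444,-0.02,0,0,0,0.22,1],[0.444,0.04,0,0,0,0.28,1],[0.444,0.09,0,0,0,0.34,1],[0.444,0.126,0,0,0,0.39,1],[0.444,0.126,0,0,0,0.43,1],[0.444,0.126,0,0,0,0.43,1]]'
python3 - <<'E'
from h import *
st()
for off in(.1,0.03,0):
    p,Rt=grasp(.99,-2.05,off=off); print(rows(p,Rt))
for n in("side","top"):
    cv2.imwrite(f"pics/{n}3.png",vision.camera(n))
s=cv2.imread("pics/side3.png")[90:270,200:345]; t=cv2.imread("pics/top3.png")[90:270,220:365]
cv2.imwrite("pics/z3.png",cv2.hconcat([cv2.resize(a,None,fx=2.7,fy=2.7,interpolation=cv2.INTER_CUBIC) for a in(s,t)]))
E
```

```text
time: 5.38
position: [0.4571, 0.0041, 0.3066]
tool_rot: [-0.35, -0.61, 0.683, -0.196]
ft_force: [0.3, -1.1, -0.4]
grip_width: 0.0819
t 5.38 F [ 0.3 -1.1 -0.4] M [ 0.15  0.38 -0.  ] w 0.0819 q [-0.22  0.05  2.28 -1.03  0.02  2.6 ]
tcp case [-0.2766 -0.0136  0.222 ] y_case [ 0.842 -0.012 -0.539] z_case [-0.008 -1.     0.009] pos [0.4571 0.0041 0.3066]
[0.1044, 0.0842, -0.0285, -0.0035, 0.0016, 0.1143]
[0.0552, 0.2152, -0.0299, -0.0035, 0.0016, 0.1143]
[0.0342, 0.2714, -0.0305, -0.0035, 0.0016, 0.1143]
```

View pics/z3.png

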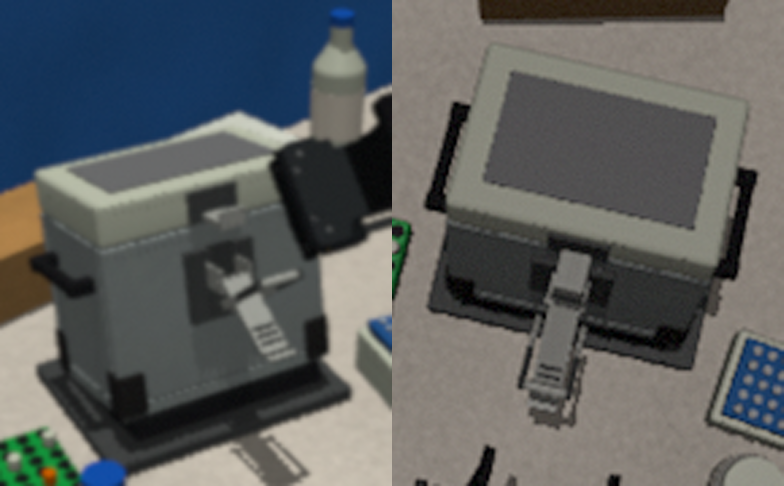

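```bash
python3 - <<'E'
from h import *
im=cv2.imread("pics/top3.png"); s=cv2.imread("pics/side3.png")
print(proj("top",C(P0,loopc(.99,-2.05,[[0,.0225,.077],[0,-.0225,.077],[0,.0225,.01],[0,-.0225,.01]]))))
k=7.5
z=cv2.resize(im[170:250,260:310],None,fx=k,fy=k,interpolation=cv2.INTER_CUBIC)
z2=cv2.resize(s[160:240,265:318],None,fx=k,fy=k,interpolation=cv2.INTER_CUBIC)
cv2.imwrite("pics/z4.png",cv2.convertScaleAbs(cv2.hconcat([z,z2]),alpha=1.4))
P=P0+[0.,.99,-2.05]
draw("top",im,P,*P[4:],"pics/ot3.png",(220,90,370,260),k=3.5); draw("side",s,P,*P[4:],"pics/os3.png",(200,110,345,270),k=3.7)
E
```

```text
[[267.6510896  231.91605607]
 [288.04343553 236.35237271]
 [272.70362697 211.37870725]
 [292.21783498 215.60559382]]
```

View pics/z4.png

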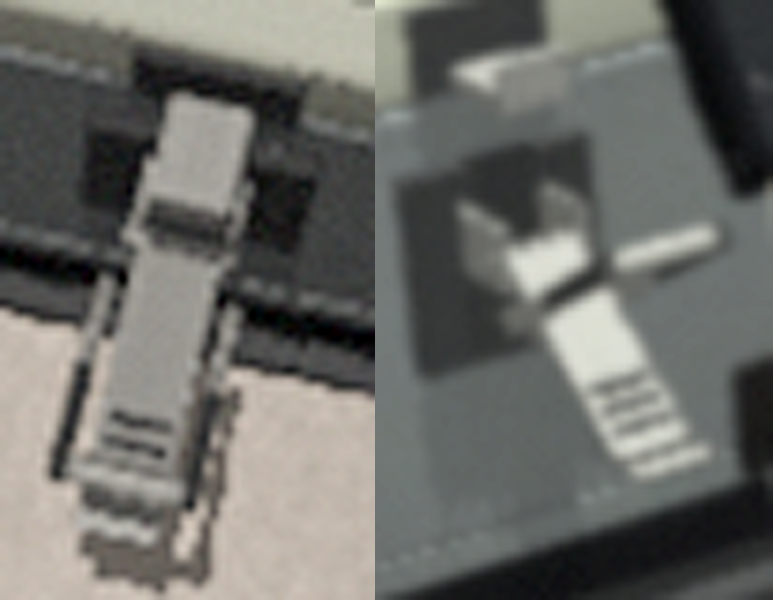

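View pics/ot3.png

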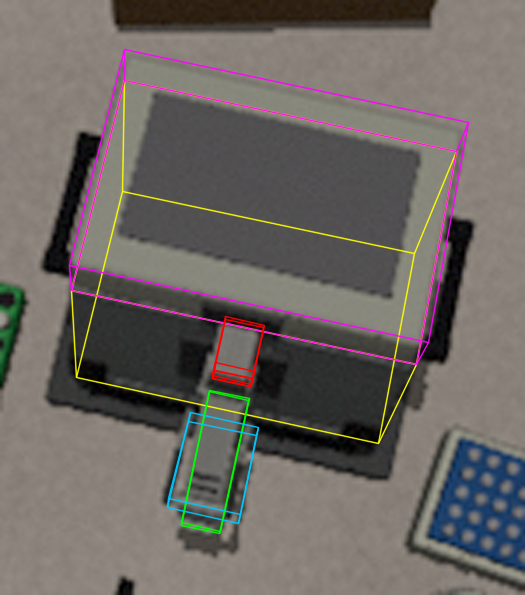

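View pics/os3.png

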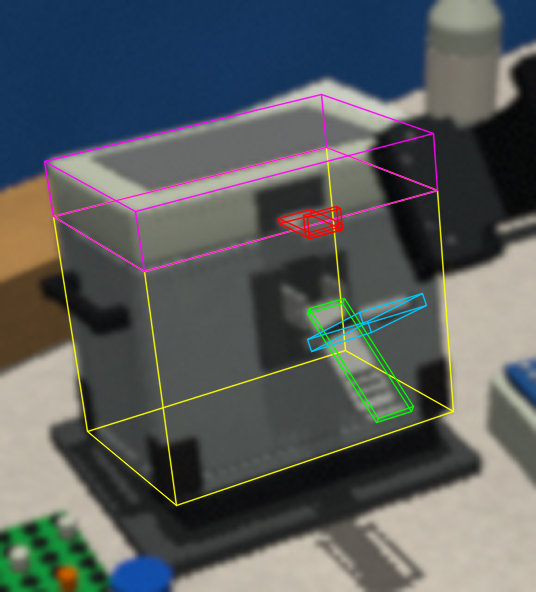

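```bash
python3 - <<'E'
from h import *
for off in(.07,0):
    p,Rt=grasp(.99,-2.05,off=off,delta=-.3); print(p,Rt[:,1],rows(p,Rt))
E
```

```text
[0.50549473 0.00652012 0.25676423] [ 0.5165862  -0.12368298 -0.84725511] [0.0066, 0.1371, -0.0291, -0.004, 0.0011, -0.0769]
[ 0.54165576 -0.00213769  0.19745637] [ 0.5165862  -0.12368298 -0.84725511] [0.0401, 0.273, -0.0309, -0.004, 0.0011, -0.0769]
```

```bash
python3 -m crank '[[0,0.02,-0.01,0,0,-0.05,1],[0,0.06,-0.02,-0.004,0,-0.077,1],[0.005,0.1,-0.029,-0.004,0,-0.077,1],[0.007,0.137,-0.029,-0.004,0,-0.077,1],[0.007,0.137,-0.029,-0.004,0,-0.077,1]]'
python3 - <<'E'
from h import *
st()
p,Rt=grasp(.99,-2.05,off=0,delta=-.3); print(rows(p,Rt))
E
```

```text
time: 6.1
position: [0.5079, 0.006, 0.2552]
tool_rot: [-0.273, -0.653, 0.698, -0.114]
ft_force: [-0.1, 0.3, -0.6]
grip_width: 0.0871
t 6.1 F [-0.1  0.3 -0.6] M [ 0.12  0.35 -0.03] w 0.0871 q [-0.2   0.22  2.08 -0.07  0.29  1.67]
tcp case [-2.184e-01  1.000e-04  1.814e-01] y_case [ 0.687  0.001 -0.727] z_case [ 0.001 -1.    -0.   ] pos [0.5079 0.006  0.2552]
[0.0021, 0.1347, 0.0003, 0.0002, 0.0002, 0.001]
```

```bash
python3 -m crank '[[0,0.04,0,0,0,0,1],[0.001,0.08,0,0,0,0,1],[0.002,0.11,0,0,0,0,1],[0.002,0.135,0,0,0,0,1],[0.002,0.135,0,0,0,0,1]]'
python3 - <<'E'
from h import *
st()
for n in("side","top"):
    cv2.imwrite(f"pics/{n}5.png",vision.camera(n))
s=cv2.imread("pics/side5.png")[110:255,220:330]; t=cv2.imread("pics/top5.png")[130:275,225:335]
cv2.imwrite("pics/z5.png",cv2.hconcat([cv2.resize(a,None,fx=3.6,fy=3.6,interpolation=cv2.INTER_CUBIC) for a in(s,t)]))
E
```

```text
time: 6.72
position: [0.5409, -0.0023, 0.1981]
tool_rot: [-0.273, -0.652, 0.698, -0.114]
ft_force: [-0.2, -0.2, -0.5]
grip_width: 0.0872
t 6.72 F [-0.2 -0.2 -0.5] M [0.17 0.37 0.01] w 0.0872 q [-0.2   0.38  2.08 -0.15  0.13  1.74]
tcp case [-0.1737 -0.0003  0.1323] y_case [ 0.688 -0.001 -0.726] z_case [ 0.001 -1.     0.001] pos [ 0.5409 -0.0023  0.1981]
```

View pics/z5.png

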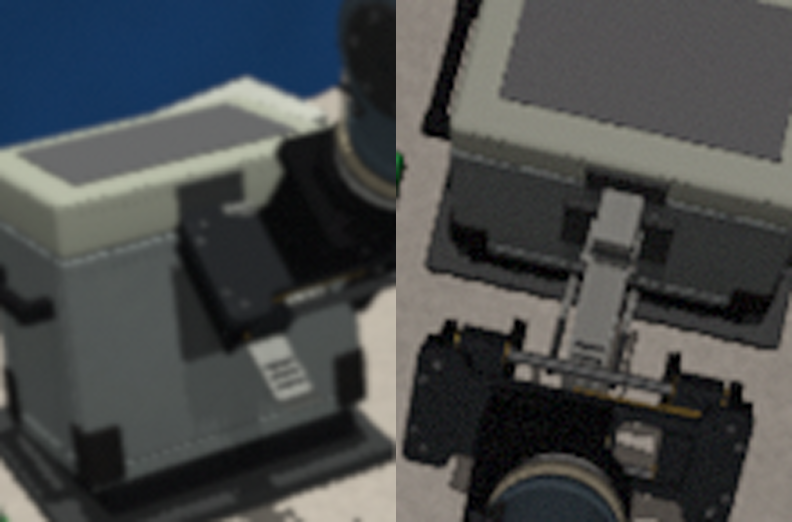

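```bash
python3 -m crank '[[0,0,0,0,0,0,-1],[0,0,0,0,0,0,-1],[0,0,0,0,0,0,-1],[0,0,0,0,0,0,-1],[0,0,0,0,0,0,-1],[0,0,0,0,0,0,-1]]' 15
python3 - <<'E'
from h import *
st()
E
```

```text
time: 7.58
position: [0.5412, -0.0, 0.199]
tool_rot: [-0.273, -0.652, 0.697, -0.116]
ft_force: [2.9, 16.2, 0.1]
grip_width: 0.0446
t 7.58 F [ 2.9 16.2  0.1] M [ 2.27 -0.07  1.44] w 0.0446 q [-0.2   0.38  2.08 -0.14  0.13  1.74]
tcp case [-0.1741  0.002   0.133 ] y_case [ 0.69   0.002 -0.724] z_case [ 0.004 -1.     0.001] pos [ 0.5412 -0.      0.199 ]
```

```bash
python3 -m crank '[[0,0,-0.003,0,0,0,-1],[0,0,-0.006,0,0,0,-1],[0,0,-0.006,0,0,0,-1]]'
python3 - <<'E'
from h import *
st()
E
```

```text
time: 7.95
position: [0.5416, 0.001, 0.1988]
tool_rot: [-0.273, -0.652, 0.698, -0.115]
ft_force: [-0.0, 5.1, 0.5]
grip_width: 0.0447
t 7.95 F [-0.   5.1  0.5] M [0.77 0.3  0.39] w 0.0447 q [-0.19  0.38  2.08 -0.18  0.13  1.78]
tcp case [-0.1739  0.0031  0.1329] y_case [ 0.689 -0.    -0.725] z_case [ 0.001 -1.     0.001] pos [0.5416 0.001  0.1988]
```

```bash
sed -i 's/^P0=.*/P0=[.681,-.034,.034,-.225]/' h.py; python3 - <<'E'
from h import *
st()
o=robot.get_obs(); A,t=case(P0); R0=R.from_quat(o["tool_rot"]).as_matrix()
pin=C(P0,loopc(.99,-2.05,[0,0.0,0]))[0]
for d in(.165,.33,.5,.66):
    Q=A@Ry(d)@A.T; print(d,rows(pin+Q@(o["position"]-pin),Q@R0))
E
```

```text
t 7.95 F [-0.   5.1  0.5] M [0.77 0.3  0.39] w 0.0447 q [-0.19  0.38  2.08 -0.18  0.13  1.78]
tcp case [-0.1736  0.0031  0.133 ] y_case [ 0.689 -0.005 -0.725] z_case [-0.009 -1.    -0.001] pos [0.5416 0.001  0.1988]
0.165 [-0.0197, -0.0046, -0.0001, 0.0004, -0.0003, -0.0525]
0.33 [-0.0399, -0.0059, -0.0002, 0.0007, -0.0006, -0.105]
0.5 [-0.0607, -0.0038, -0.0004, 0.0011, -0.0008, -0.1591]
0.66 [-0.0796, 0.0014, -0.0005, 0.0014, -0.0011, -0.2101]
```

```bash
sed -i 's/^P0=.*/P0=[.681,-.031,.034,-.225]/' h.py; python3 -m crank '[[-0.01,-0.0025,0,0,0,-0.026,-1],[-0.02,-0.0046,0,0,0,-0.053,-1],[-0.03,-0.0054,0,0,0,-0.079,-1],[-0.04,-0.006,0,0,0,-0.105,-1],[-0.05,-0.005,0,0,0,-0.132,-1],[-0.061,-0.004,0,0,0,-0.16,-1],[-0.07,-0.001,0,0,0,-0.185,-1],[-0.08,0.0014,0,0,0,-0.21,-1],[-0.08,0.0014,0,0,0,-0.21,-1]]'
python3 - <<'E'
from h import *
st()
for n in("side","top"):
    cv2.imwrite(f"pics/{n}6.png",vision.camera(n))
s=cv2.imread("pics/side6.png")[110:255,220:330]; t=cv2.imread("pics/top6.png")[130:275,225:335]
cv2.imwrite("pics/z6.png",cv2.hconcat([cv2.resize(a,None,fx=3.6,fy=3.6,interpolation=cv2.INTER_CUBIC) for a in(s,t)]))
E
```

```text
time: 9.07
position: [0.5759, -0.007, 0.2189]
tool_rot: [0.048, 0.706, -0.697, -0.118]
ft_force: [1.2, 3.8, -0.1]
grip_width: 0.0445
t 9.07 F [ 1.2  3.8 -0.1] M [ 0.54 -0.17 -0.08] w 0.0445 q [-0.21  0.52  1.51  0.    1.21  1.6 ]
tcp case [-1.424e-01 -1.000e-04  1.598e-01] y_case [ 0.099  0.002 -0.995] z_case [-0.01  -1.    -0.003] pos [ 0.5759 -0.007   0.2189]
```

View pics/z6.png

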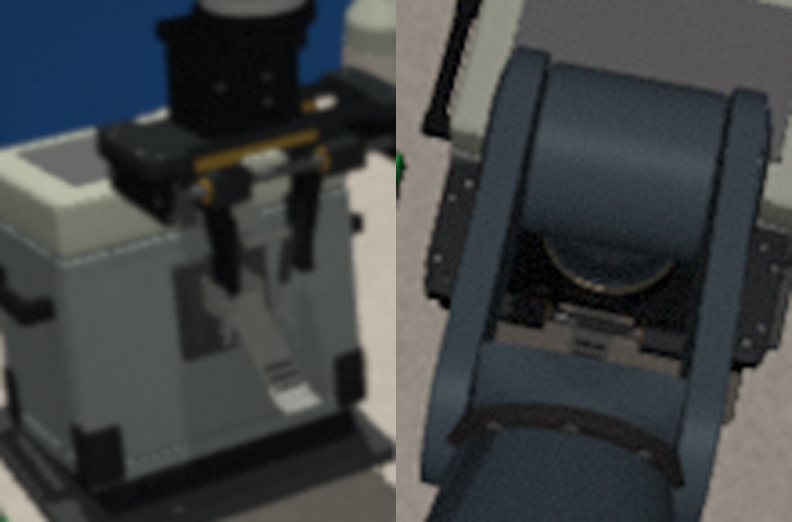

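```bash
python3 -m crank '[[0,0,0,0,0,0,0.4],[0,0,0,0,0,0,0.4],[-0.002,-0.0005,0,0,0,0.055,0.4],[-0.004,-0.001,0,0,0,0.11,0.4],[-0.005,-0.0015,0,0,0,0.165,0.4],[-0.005,-0.0015,0,0,0,0.175,0.4],[-0.005,-0.0015,0,0,0,0.175,-1],[-0.005,-0.0015,0,0,0,0.175,-1],[-0.005,-0.0015,0,0,0,0.175,-1],[-0.005,-0.0015,0,0,0,0.175,-1]]' 20
python3 - <<'E'
from h import *
st()
E
```

```text
time: 10.42
position: [0.5787, -0.0078, 0.2207]
tool_rot: [-0.238, -0.666, 0.703, -0.077]
ft_force: [-0.3, 3.1, 4.0]
grip_width: 0.0447
t 10.43 F [-0.3  3.1  4. ] M [ 0.44 -0.01  0.2 ] w 0.0447 q [-0.2   0.37  1.89 -0.04  0.42  1.64]
tcp case [-0.1399 -0.0002  0.1621] y_case [ 0.607 -0.005 -0.795] z_case [-0.009 -1.    -0.001] pos [ 0.5787 -0.0078  0.2207]
```

```bash
cat > path.py <<'E'
from h import *
o=robot.get_obs(); A,t=case(P0); R0=R.from_quat(o["tool_rot"]).as_matrix()
tc=(o["position"]-t)@A; Rc=A.T@R0
import sys
th0=float(sys.argv[1]); bar0=np.array(eval(sys.argv[2])); W=eval(sys.argv[3])
rel=np.array([tc[0]-bar0[0],tc[1],tc[2]-bar0[1]])
for w in W:
    d=np.array(w)-PIV[[0,2]]; D=np.hypot(*d); c=(.022**2+D**2-.077**2)/(2*.022*D)
    if c>1: print("far",w);continue
    b=np.arctan2(d[0],d[1])-np.arccos(c)   # angle from z, outward negative
    pin=PIV[[0,2]]+.022*np.array([np.sin(b),np.cos(b)]); th=np.arctan2(w[0]-pin[0],w[1]-pin[1])
    lev=np.pi+b; lev=-(b)+0; lev=np.pi-(-b)+0
    a=np.arctan2(-(pin[0]-PIV[0]),-(pin[1]-PIV[2]))+np.radians(15)
    Q=Ry(th-th0); pos=Q@rel+[w[0],0,w[1]]; pos[1]=tc[1]
    print(w,"lever",round(a,2),"loop",round(th,2),rows(C(P0,pos)[0],A@Q@Rc))
E
python3 path.py -.357 "[-.1465,.1757]" "[(-.1465,.1757),(-.138,.188),(-.130,.1975),(-.118,.1985),(-.106,.198),(-.1,.194),(-.1,.187),(-.1,.181)]"
```

```text
(-0.1465, 0.1757) lever 0.99 loop -0.36 [0.0, -0.0, 0.0, 0.0, -0.0, -0.0001]
(-0.138, 0.188) lever 1.46 loop -0.16 [-0.0228, -0.011, -0.0001, 0.0005, -0.0003, -0.0617]
(-0.13, 0.1975) lever 1.86 loop -0.04 [-0.0437, -0.018, -0.0003, 0.0008, -0.0005, -0.1012]
(-0.118, 0.1985) lever 1.92 loop 0.12 [-0.0601, -0.0077, -0.0004, 0.0012, -0.0007, -0.1505]
(-0.106, 0.198) lever 2.01 loop 0.27 [-0.0752, 0.0045, -0.0006, 0.0015, -0.0009, -0.2001]
(-0.1, 0.194) lever 1.92 loop 0.36 [-0.0782, 0.0161, -0.0007, 0.0017, -0.001, -0.2273]
(-0.1, 0.187) lever 1.59 loop 0.35 [-0.0699, 0.0275, -0.0007, 0.0017, -0.001, -0.2248]
(-0.1, 0.181) lever 1.23 loop 0.31 [-0.0634, 0.038, -0.0007, 0.0016, -0.001, -0.2108]
```

```bash
python3 -m crank '[[-0.012,-0.006,0,0,0,-0.03,-1],[-0.023,-0.011,0,0,0,-0.06,-1],[-0.034,-0.015,0,0,0,-0.08,-1],[-0.044,-0.018,0,0,0,-0.1,-1],[-0.044,-0.018,0,0,0,-0.1,-1]]'
python3 - <<'E'
from h import *
st()
for n in("side",):
    cv2.imwrite(f"pics/{n}7.png",vision.camera(n))
s=cv2.imread("pics/side7.png")[110:255,220:330]
cv2.imwrite("pics/z7.png",cv2.resize(s,None,fx=4,fy=4,interpolation=cv2.INTER_CUBIC))
E
```

```text
time: 11.05
position: [0.5915, -0.0108, 0.2348]
tool_rot: [-0.128, -0.695, 0.706, 0.038]
ft_force: [-0.4, 1.5, -7.7]
grip_width: 0.0447
t 11.05 F [-0.4  1.5 -7.7] M [0.76 0.34 0.01] w 0.0447 q [-0.21  0.44  1.61 -0.    0.96  1.6 ]
tcp case [-0.1298 -0.0003  0.1785] y_case [ 0.322 -0.001 -0.947] z_case [-0.01  -1.    -0.002] pos [ 0.5915 -0.0108  0.2348]
```

View pics/z7.png

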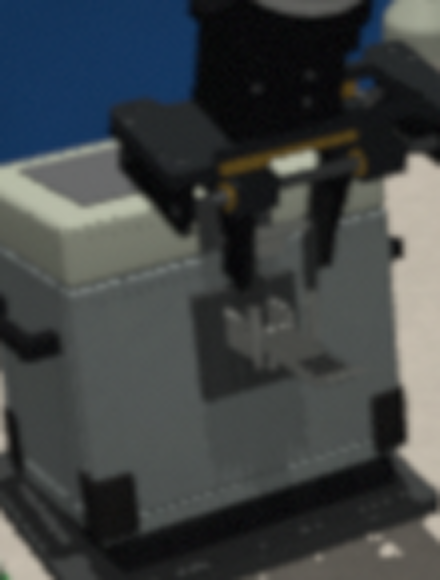

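```bash
python3 path.py -.033 "[-.1318,.1935]" "[(-.1318,.1935),(-.130,.198),(-.118,.1985),(-.108,.198),(-.101,.198),(-.1,.194),(-.1,.187),(-.1,.181)]"
```

```text
(-0.1318, 0.1935) lever 1.68 loop -0.07 [-0.001, 0.0002, -0.0, -0.0001, 0.0, 0.0104]
(-0.13, 0.198) lever 1.88 loop -0.04 [-0.0065, -0.0073, -0.0001, -0.0, 0.0, 0.002]
(-0.118, 0.1985) lever 1.92 loop 0.12 [-0.0251, -0.0018, -0.0002, 0.0005, -0.0001, -0.0474]
(-0.108, 0.198) lever 1.98 loop 0.25 [-0.0402, 0.0041, -0.0004, 0.0008, -0.0001, -0.0888]
(-0.101, 0.198) lever 2.08 loop 0.34 [-0.0511, 0.0073, -0.0005, 0.0011, -0.0002, -0.1173]
(-0.1, 0.194) lever 1.92 loop 0.36 [-0.0499, 0.0151, -0.0005, 0.0012, -0.0002, -0.1242]
(-0.1, 0.187) lever 1.59 loop 0.35 [-0.0456, 0.0285, -0.0005, 0.0012, -0.0002, -0.1216]
(-0.1, 0.181) lever 1.23 loop 0.31 [-0.0428, 0.0405, -0.0005, 0.001, -0.0002, -0.1077]
```

```bash
python3 -m crank '[[-0.004,-0.005,0,0,0,0,-1],[-0.008,-0.01,0,0,0,0,-1],[-0.016,-0.006,0,0,0,-0.025,-1],[-0.025,-0.003,0,0,0,-0.048,-1],[-0.033,0.0005,0,0,0,-0.068,-1],[-0.041,0.003,0,0,0,-0.089,-1],[-0.047,0.005,0,0,0,-0.105,-1],[-0.051,0.006,0,0,0,-0.117,-1],[-0.051,0.006,0,0,0,-0.117,-1]]'
python3 - <<'E'
from h import *
st()
for n in("side",):
    cv2.imwrite(f"pics/{n}8.png",vision.camera(n))
s=cv2.imread("pics/side8.png")[110:255,220:330]
cv2.imwrite("pics/z8.png",cv2.resize(s,None,fx=4,fy=4,interpolation=cv2.INTER_CUBIC))
E
```

```text
time: 12.22
position: [0.6193, -0.0177, 0.2392]
tool_rot: [0.002, 0.707, -0.688, -0.162]
ft_force: [-2.6, 3.6, -2.2]
grip_width: 0.0449
t 12.22 F [-2.6  3.6 -2.2] M [ 0.69  0.3  -0.17] w 0.0449 q [-0.21  0.61  1.28  0.    1.48  1.59]
tcp case [-0.1026 -0.0008  0.1886] y_case [-0.028  0.002 -1.   ] z_case [-0.009 -1.    -0.001] pos [ 0.6193 -0.0177  0.2392]
```

View pics/z8.png

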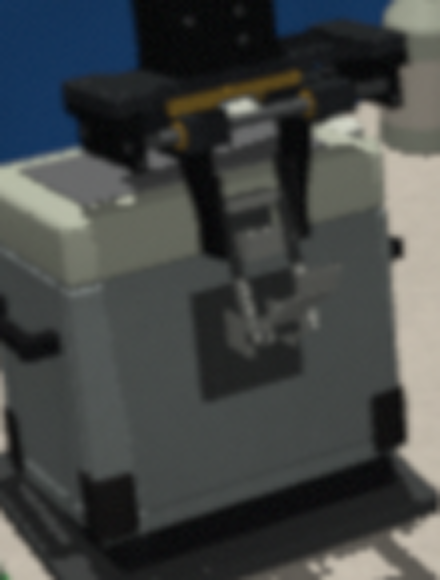

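```bash
python3 path.py .323 "[-.0992,.2033]" "[(-.0992,.2033),(-.1,.197),(-.1005,.192),(-.1005,.187),(-.1005,.182),(-.1015,.179)]"
```

```text
(-0.0992, 0.2033) lever 2.33 loop 0.33 [0.0003, -0.0001, 0.0, 0.0, 0.0, -0.003]
(-0.1, 0.197) lever 2.05 loop 0.35 [0.0021, 0.0124, 0.0, 0.0001, 0.0, -0.009]
(-0.1005, 0.192) lever 1.82 loop 0.35 [0.0028, 0.0225, 0.0001, 0.0001, 0.0, -0.009]
(-0.1005, 0.187) lever 1.58 loop 0.34 [0.0022, 0.0325, 0.0001, 0.0001, 0.0, -0.0059]
(-0.1005, 0.182) lever 1.29 loop 0.31 [0.001, 0.0427, 0.0001, -0.0, -0.0, 0.0048]
(-0.1015, 0.179) lever 1.04 loop 0.25 [0.0011, 0.0491, 0.0001, -0.0002, -0.0, 0.0235]
```

```bash
python3 -m crank '[[0.001,0.006,0,0,0,-0.005,-1],[0.002,0.012,0,0,0,-0.009,-1],[0.003,0.0225,0,0,0,-0.009,-1],[0.002,0.0325,0,0,0,-0.006,-1],[0.001,0.043,0,0,0,0.005,-1],[0.001,0.047,0,0,0,0.015,-1],[0.001,0.047,0,0,0,0.015,-1]]'
python3 - <<'E'
from h import *
st()
for n in("side",):
    cv2.imwrite(f"pics/{n}9.png",vision.camera(n))
s=cv2.imread("pics/side9.png")[110:255,220:330]
cv2.imwrite("pics/z9.png",cv2.resize(s,None,fx=4,fy=4,interpolation=cv2.INTER_CUBIC))
E
```

```text
time: 13.15
position: [0.6156, -0.0168, 0.219]
tool_rot: [0.021, 0.707, -0.693, -0.143]
ft_force: [1.6, 3.4, 5.9]
grip_width: 0.0449
t 13.15 F [1.6 3.4 5.9] M [ 0.67 -0.08 -0.17] w 0.0449 q [-0.21  0.61  1.35  0.    1.36  1.59]
tcp case [-0.1023 -0.0007  0.168 ] y_case [ 0.026  0.001 -1.   ] z_case [-0.009 -1.    -0.001] pos [ 0.6156 -0.0168  0.219 ]
```

View pics/z9.png

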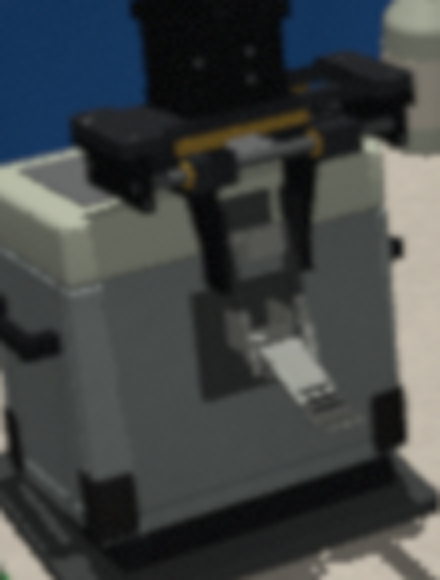

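```bash
python3 -m crank '[[0,0.004,0,0,0,0.008,-1],[0,0.008,0,0,0,0.015,-1],[0,0.008,0,0,0,0.015,-1]]'
python3 - <<'E'
from h import *
st()
E
```

```text
time: 13.58
position: [0.6161, -0.0169, 0.2178]
tool_rot: [0.039, 0.706, -0.696, -0.126]
ft_force: [0.5, 2.6, 15.9]
grip_width: 0.0448
t 13.57 F [ 0.5  2.6 15.9] M [ 0.75  0.37 -0.12] w 0.0448 q [-0.21  0.59  1.38  0.    1.3   1.59]
tcp case [-0.1016 -0.0007  0.1669] y_case [ 0.077  0.001 -0.997] z_case [-0.009 -1.    -0.001] pos [ 0.6161 -0.0169  0.2178]
```

```bash
python3 -m crank '[[0,-0.007,0,0,0,0,-1],[0,-0.007,0,0,0,0,0.5],[0,-0.007,0,0,0,0,0.5],[0,-0.007,0,0,0,0,0.5],[0,-0.05,0,0,0,0,0.5],[0.05,-0.15,0,0,0,0,0.5],[0.15,-0.25,0,0,0,0,0.5],[0.25,-0.3,0,0,0,0,0],[0.35,-0.3,0,0,0,0,-1],[0.35,-0.3,0,0,0,0,-1]]'
python3 - <<'E'
from h import *
st()
for n in("side","top"):
    cv2.imwrite(f"pics/{n}10.png",vision.camera(n))
s=cv2.imread("pics/side10.png")[140:250,250:320]; t=cv2.imread("pics/top10.png")[150:260,245:315]
cv2.imwrite("pics/z10.png",cv2.hconcat([cv2.resize(a,None,fx=5.4,fy=5.4,interpolation=cv2.INTER_CUBIC) for a in(s,t)]))
E
```

```text
time: 14.82
position: [0.4598, 0.0204, 0.385]
tool_rot: [0.034, 0.706, -0.696, -0.131]
ft_force: [1.2, -0.3, -0.1]
grip_width: 0.0429
t 14.82 F [ 1.2 -0.3 -0.1] M [ 0.03 -0.12 -0.03] w 0.0429 q [-0.2   0.2   1.53  0.    1.55  1.6 ]
tcp case [-0.2923  0.0008  0.2989] y_case [ 0.062 -0.    -0.998] z_case [-0.008 -1.    -0.   ] pos [0.4598 0.0204 0.385 ]
```

View pics/z10.png

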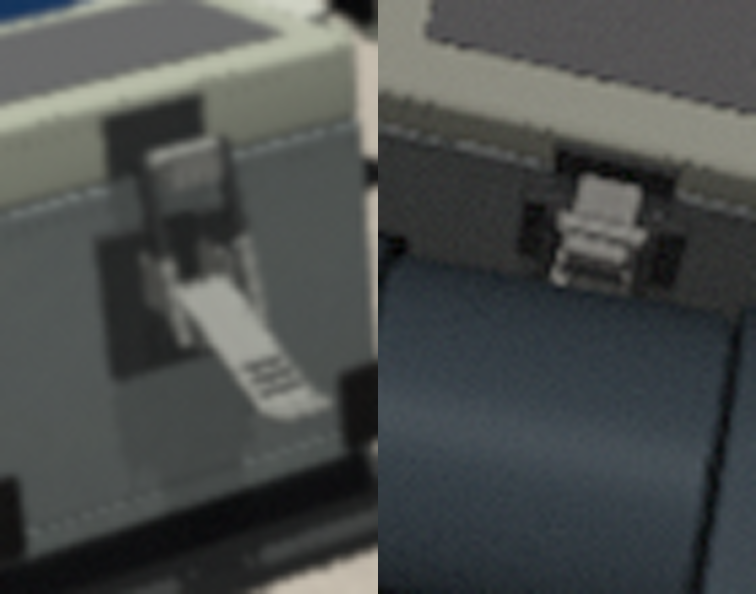

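```bash
cat > kin.py <<'E'
import numpy as np
from scipy.optimize import least_squares
D=np.array([(.2523,-.5711,.2357,.5284,1.4338,1.1814),(.7117,-.0467,.3265,.68,.9,1.75),(.678,-.0339,.2591,.67,1.1,1.56),(.5079,.006,.2552,.22,2.08,.29),(.5759,-.007,.2189,.52,1.51,1.21),(.5787,-.0078,.2207,.37,1.89,.42),(.5915,-.0108,.2348,.44,1.61,.96),(.6193,-.0177,.2392,.61,1.28,1.48),(.4598,.0204,.385,.2,1.53,1.55)])
def fk(k,q):
    r0,z0,L1,L2,c,L3,d=k; q=np.atleast_2d(q); s=q[:,0];e=s+q[:,1];w=e+q[:,2]
    return np.c_[r0+L1*np.sin(s)+L2*np.sin(e+c)+L3*np.sin(w),z0+L1*np.cos(s)+L2*np.cos(e+c)+L3*np.cos(w)]
def res(k): 
    r=np.sqrt(D[:,0]**2+D[:,1]**2-k[6]**2); return (fk(k,D[:,3:])-np.c_[r,D[:,2]]).ravel()
S=least_squares(res,[0,.3,.4,.4,0,.2,.13]); k=S.x
if __name__=="__main__":
    print(k.round(3),abs(S.fun).max())
    from h import *
    for a in(1.15,.6,0.):
      tip=leverc(a,[-.0025,0,-.07])[0]
      for b in(-.5,-.65,-.8,-.95):
        bd=np.array([np.sin(b),0,np.cos(b)]); p=C(P0,tip+bd*.014)[0]; w=np.pi+ (b+.2) # tool angle from up
        f=lambda q:np.r_[(fk(k,q)[0]-[np.sqrt(p[0]**2+p[1]**2-k[6]**2),p[2]])*10,sum(q)-w]
        r=least_squares(f,[.4,1.8,.4]); print(a,b,p.round(3),r.x.round(2),r.cost<1e-6)
E
python3 kin.py
```

```text
[-0.005  0.259  0.587  0.403  0.277  0.281  0.143] 0.0027893220787172934
1.15 -0.5 [0.533 0.003 0.173] [0.42 1.94 0.48] True
1.15 -0.65 [0.531 0.003 0.172] [0.42 2.05 0.23] True
1.15 -0.8 [0.529 0.004 0.171] [ 0.44  2.16 -0.05] True
1.15 -0.95 [0.528 0.004 0.17 ] [ 0.49  2.27 -0.37] True
0.6 -0.5 [ 0.549 -0.001  0.139] [0.5  1.93 0.41] True
0.6 -0.65 [ 0.547 -0.     0.138] [0.5  2.04 0.15] True
0.6 -0.8 [ 0.546 -0.     0.137] [ 0.53  2.15 -0.14] True
0.6 -0.95 [0.544 0.    0.136] [ 0.6   2.25 -0.46] True
0.0 -0.5 [ 0.584 -0.009  0.118] [0.57 1.86 0.41] True
0.0 -0.65 [ 0.582 -0.008  0.117] [0.57 1.97 0.15] True
0.0 -0.8 [ 0.58  -0.008  0.116] [ 0.6   2.07 -0.13] True
0.0 -0.95 [ 0.579 -0.008  0.115] [ 0.66  2.17 -0.44] True
```

```bash
cat > press.py <<'E'
from h import *
import sys
B=float(sys.argv[1]); s=.072
bd=np.array([np.sin(B),0,np.cos(B)]); pe=np.array([np.cos(B),0,-np.sin(B)])
Rt=toolR(-bd,-1)
def pose(a,off=0,over=0):
    n=np.array([-np.cos(a),0,np.sin(a)]); h=.0095*abs(pe@n)
    tip=leverc(a,[-.0025,0,-s])[0]+n*(h-over)
    return C(P0,tip+bd*(.014+off))[0]
if __name__=="__main__":
    st()
    for x in eval(sys.argv[2]): print(x,rows(pose(*x),Rt))
E
python3 press.py -.65 "[(1.4,.05),(1.4,0),(1.2,0)]"
```

```text
t 14.93 F [-0.2  0.1  0.2] M [ 0.01 -0.05  0.01] w 0.0353 q [-0.2   0.21  1.53  0.    1.54  1.6 ]
tcp case [-0.2887  0.0006  0.2988] y_case [ 0.063 -0.    -0.998] z_case [-0.009 -1.    -0.   ] pos [0.4632 0.0194 0.3842]
(1.4, 0.05) [-0.1285, 0.2753, -0.0001, -0.0009, -0.0028, 0.1867]
(1.4, 0) [-0.1839, 0.3586, -0.0006, -0.0009, -0.0028, 0.1867]
(1.2, 0) [-0.1882, 0.3906, -0.0007, -0.0009, -0.0028, 0.1867]
```

```bash
python3 -m crank '[[-0.03,0.05,0,0,0,0.05,-1],[-0.06,0.12,0,0,-0.001,0.1,-1],[-0.09,0.19,0,-0.001,-0.003,0.15,-1],[-0.128,0.25,0,-0.001,-0.003,0.187,-1],[-0.128,0.275,0,-0.001,-0.003,0.187,-1],[-0.128,0.275,0,-0.001,-0.003,0.187,-1]]'
python3 press.py -.65 "[(1.4,.05),(1.4,0),(1.2,0),(1.1,0)]"
python3 - <<'E'
from h import *
for n in("side","top"):
    cv2.imwrite(f"pics/{n}11.png",vision.camera(n))
s=cv2.imread("pics/side11.png")[120:255,225:325]; t=cv2.imread("pics/top11.png")[130:265,225:325]
cv2.imwrite("pics/z11.png",cv2.hconcat([cv2.resize(a,None,fx=3.9,fy=3.9,interpolation=cv2.INTER_CUBIC) for a in(s,t)]))
E
```

```text
time: 15.68
position: [0.506, 0.0089, 0.2367]
tool_rot: [-0.232, -0.668, 0.703, -0.077]
ft_force: [-0.9, 0.5, -0.4]
grip_width: 0.0002
t 15.68 F [-0.9  0.5 -0.4] M [ 0.09  0.21 -0.03] w 0.0002 q [-0.2   0.26  2.03 -0.03  0.41  1.62]
tcp case [-2.161e-01 -1.000e-04  1.630e-01] y_case [ 0.601  0.    -0.799] z_case [ 0. -1. -0.] pos [0.506  0.0089 0.2367]
(1.4, 0.05) [-0.0035, -0.0037, -0.0003, 0.0001, 0.0001, 0.0018]
(1.4, 0) [-0.0041, 0.0963, -0.0002, 0.0001, 0.0001, 0.0018]
(1.2, 0) [0.01, 0.1255, -0.0002, 0.0001, 0.0001, 0.0018]
(1.1, 0) [0.0145, 0.1411, -0.0002, 0.0001, 0.0001, 0.0018]
```

View pics/z11.png

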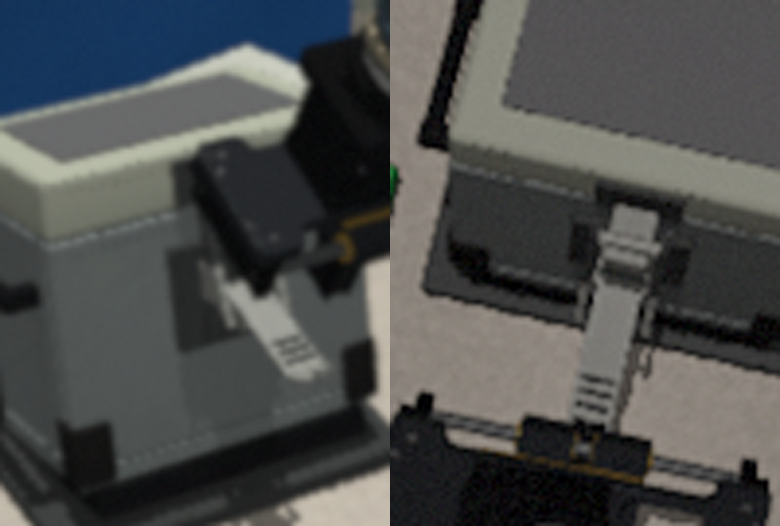

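```bash
python3 -m crank '[[-0.003,0.05,0,0,0,0,-1],[-0.004,0.096,0,0,0,0,-1],[0.004,0.112,0,0,0,0,-1],[0.01,0.126,0,0,0,0,-1],[0.014,0.141,0,0,0,0,-1],[0.014,0.141,0,0,0,0,-1]]'
python3 press.py -.65 "[(1.1,0),(1.0,0),(.9,0),(.8,0),(.7,0),(.6,0),(.5,0),(.4,0),(.3,0),(.2,0),(.1,0),(0,0),(-.05,0)]"
```

```text
time: 16.52
position: [0.5301, 0.0038, 0.1724]
tool_rot: [-0.234, -0.668, 0.702, -0.079]
ft_force: [-0.6, -0.2, 0.7]
grip_width: 0.0005
t 16.52 F [-0.6 -0.2  0.7] M [ 0.07  0.21 -0.04] w 0.0005 q [-0.2   0.42  2.05 -0.05  0.22  1.64]
tcp case [-0.1792  0.0002  0.1049] y_case [ 0.605  0.001 -0.796] z_case [ 0.001 -1.    -0.   ] pos [0.5301 0.0038 0.1724]
(1.1, 0) [0.0038, 0.0039, 0.0005, 0.0002, 0.0001, 0.0001]
(1.0, 0) [0.0066, 0.02, 0.0005, 0.0002, 0.0001, 0.0001]
(0.9, 0) [0.0077, 0.0355, 0.0005, 0.0002, 0.0001, 0.0001]
(0.8, 0) [0.0074, 0.048, 0.0005, 0.0002, 0.0001, 0.0001]
(0.7, 0) [0.0061, 0.0605, 0.0005, 0.0002, 0.0001, 0.0001]
(0.6, 0) [0.0037, 0.0728, 0.0005, 0.0002, 0.0001, 0.0001]
(0.5, 0) [0.0002, 0.085, 0.0005, 0.0002, 0.0001, 0.0001]
(0.4, 0) [-0.0043, 0.097, 0.0005, 0.0002, 0.0001, 0.0001]
(0.3, 0) [-0.01, 0.1086, 0.0005, 0.0002, 0.0001, 0.0001]
(0.2, 0) [-0.0167, 0.1197, 0.0006, 0.0002, 0.0001, 0.0001]
(0.1, 0) [-0.0245, 0.1303, 0.0006, 0.0002, 0.0001, 0.0001]
(0, 0) [-0.0333, 0.1403, 0.0006, 0.0002, 0.0001, 0.0001]
(-0.05, 0) [-0.0381, 0.145, 0.0006, 0.0002, 0.0001, 0.0001]
```

```bash
python3 -m crank '[[0.004,0.01,0,0,0,0,-1],[0.0066,0.02,0,0,0,0,-1],[0.0075,0.03,0,0,0,0,-1],[0.0077,0.04,0,0,0,0,-1],[0.0074,0.048,0,0,0,0,-1],[0.0074,0.048,0,0,0,0,-1]]'
python3 press.py -.65 "[(.8,0),(.7,0),(.6,0),(.5,0),(.4,0),(.3,0),(.2,0),(.1,0),(0,0),(-.05,0)]"
python3 - <<'E'
from h import *
for n in("side","top"):
    cv2.imwrite(f"pics/{n}12.png",vision.camera(n))
s=cv2.imread("pics/side12.png")[120:255,225:325]; t=cv2.imread("pics/top12.png")[130:265,225:325]
cv2.imwrite("pics/z12.png",cv2.hconcat([cv2.resize(a,None,fx=3.9,fy=3.9,interpolation=cv2.INTER_CUBIC) for a in(s,t)]))
E
```

```text
time: 17.27
position: [0.536, 0.0024, 0.1484]
tool_rot: [-0.233, -0.668, 0.703, -0.078]
ft_force: [-0.1, -0.1, -0.3]
grip_width: 0.0005
t 17.27 F [-0.1 -0.1 -0.3] M [ 0.1   0.28 -0.04] w 0.0005 q [-0.2   0.47  2.06 -0.07  0.17  1.66]
tcp case [-0.1685  0.0002  0.0825] y_case [ 0.602  0.001 -0.798] z_case [ 0.001 -1.    -0.   ] pos [0.536  0.0024 0.1484]
(0.8, 0) [-0.0027, -0.0006, 0.0004, 0.0002, 0.0001, 0.0011]
(0.7, 0) [-0.004, 0.0118, 0.0004, 0.0002, 0.0001, 0.0011]
(0.6, 0) [-0.0065, 0.0242, 0.0004, 0.0002, 0.0001, 0.0011]
(0.5, 0) [-0.01, 0.0364, 0.0004, 0.0002, 0.0001, 0.0011]
(0.4, 0) [-0.0146, 0.0483, 0.0004, 0.0002, 0.0001, 0.0011]
(0.3, 0) [-0.0203, 0.0599, 0.0004, 0.0002, 0.0001, 0.0011]
(0.2, 0) [-0.027, 0.071, 0.0004, 0.0002, 0.0001, 0.0011]
(0.1, 0) [-0.0348, 0.0816, 0.0004, 0.0002, 0.0001, 0.0011]
(0, 0) [-0.0437, 0.0916, 0.0004, 0.0002, 0.0001, 0.0011]
(-0.05, 0) [-0.0485, 0.0963, 0.0004, 0.0002, 0.0001, 0.0011]
```

View pics/z12.png

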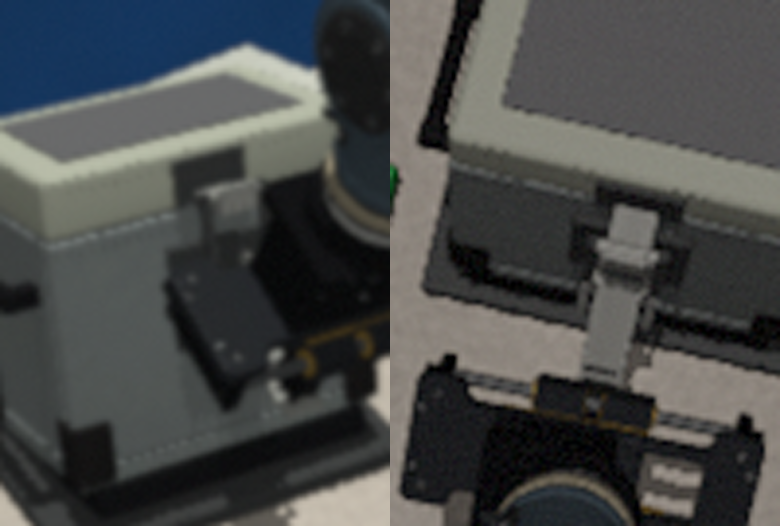

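```bash
python3 - <<'E'
from h import *
for a in(1.2,1.1,1.0,.8,.7):
  q=proj("side",C(P0,leverc(a,[[0,0,-.092],[0,.013,-.077],[0,-.013,-.077],[0,0,-.05]]))); print(a,((q-[225,120])*3.9).round(0).tolist())
s=cv2.imread("pics/side12.png")[170:235,255:315]; s2=cv2.imread("pics/side10.png")[170:235,255:315]
cv2.imwrite("pics/z12b.png",cv2.hconcat([cv2.convertScaleAbs(cv2.resize(a,None,fx=6.5,fy=6.5,interpolation=cv2.INTER_CUBIC),alpha=1.6) for a in(s2,s)]))
E
```

```text
1.2 [[320.0, 376.0], [287.0, 367.0], [325.0, 354.0], [282.0, 333.0]]
1.1 [[317.0, 387.0], [286.0, 376.0], [323.0, 363.0], [281.0, 339.0]]
1.0 [[314.0, 397.0], [283.0, 384.0], [320.0, 372.0], [279.0, 344.0]]
0.8 [[306.0, 413.0], [276.0, 397.0], [313.0, 385.0], [275.0, 353.0]]
0.7 [[301.0, 418.0], [272.0, 402.0], [309.0, 390.0], [272.0, 356.0]]
```

View pics/z12b.png

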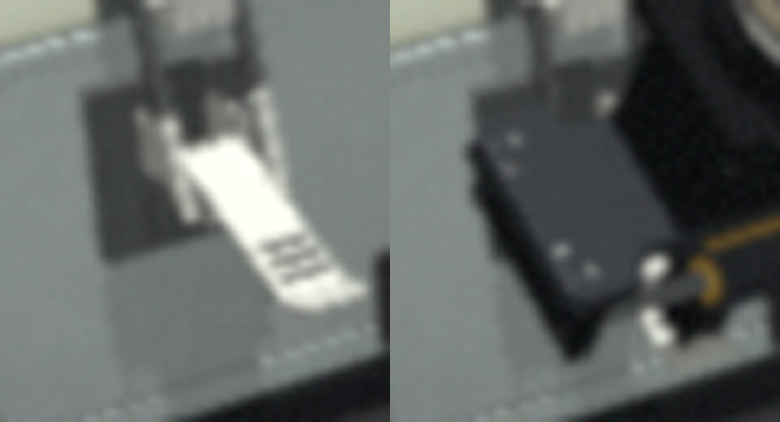

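```bash
python3 -m crank '[[-0.003,0.006,0,0,0,0,-1],[-0.004,0.013,0,0,0,0,-1],[-0.005,0.019,0,0,0,0,-1],[-0.0065,0.026,0,0,0,0,-1],[-0.008,0.032,0,0,0,0,-1],[-0.01,0.038,0,0,0,0,-1],[-0.01,0.038,0,0,0,0,-1]]'
python3 press.py -.65 "[(.5,0),(.4,0),(.3,0),(.2,0),(.1,0),(0,0),(-.05,0)]"
python3 - <<'E'
from h import *
for n in("side","top"):
    cv2.imwrite(f"pics/{n}13.png",vision.camera(n))
s=cv2.imread("pics/side13.png")[120:255,225:325]; t=cv2.imread("pics/top13.png")[130:265,225:325]
cv2.imwrite("pics/z13.png",cv2.hconcat([cv2.resize(a,None,fx=3.9,fy=3.9,interpolation=cv2.INTER_CUBIC) for a in(s,t)]))
E
```

```text
time: 18.25
position: [0.5501, -0.0008, 0.1344]
tool_rot: [-0.234, -0.667, 0.702, -0.08]
ft_force: [-3.0, -0.3, 1.3]
grip_width: 0.0006
t 18.25 F [-3.  -0.3  1.3] M [0.16 0.7  0.01] w 0.0006 q [-0.2   0.52  2.04 -0.08  0.14  1.67]
tcp case [-0.1516  0.0003  0.0717] y_case [ 0.606  0.001 -0.796] z_case [ 0.001 -1.    -0.001] pos [ 0.5501 -0.0008  0.1344]
(0.5, 0) [0.004, -0.0014, 0.0006, 0.0003, 0.0001, -0.0002]
(0.4, 0) [-0.0005, 0.0105, 0.0006, 0.0003, 0.0001, -0.0002]
(0.3, 0) [-0.0061, 0.0221, 0.0006, 0.0003, 0.0001, -0.0002]
(0.2, 0) [-0.0128, 0.0333, 0.0006, 0.0003, 0.0001, -0.0002]
(0.1, 0) [-0.0206, 0.0439, 0.0006, 0.0003, 0.0001, -0.0002]
(0, 0) [-0.0294, 0.0539, 0.0006, 0.0003, 0.0001, -0.0002]
(-0.05, 0) [-0.0342, 0.0586, 0.0006, 0.0003, 0.0001, -0.0002]
```

View pics/z13.png

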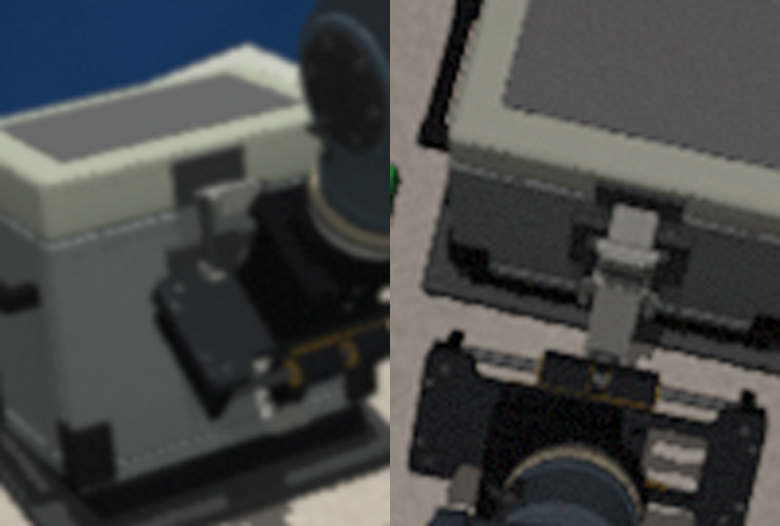

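```bash
python3 -m crank '[[-0.002,0.008,0,0,0,0,-1],[-0.006,0.018,0,0,0,0,-1],[-0.011,0.027,0,0,0,0,-1],[-0.016,0.035,0,0,0,0,-1],[-0.021,0.042,0,0,0,0,-1],[-0.025,0.047,0,0,0,0,-1]]'
python3 press.py -.65 "[(.2,0),(.1,0),(0,0),(-.05,0)]"
```

```text
time: 19.1
position: [0.5707, -0.0055, 0.1184]
tool_rot: [-0.234, -0.668, 0.702, -0.079]
ft_force: [-1.3, -0.4, 1.7]
grip_width: 0.0001
t 19.1 F [-1.3 -0.4  1.7] M [ 0.11  0.31 -0.06] w 0.0001 q [-0.2   0.56  2.   -0.08  0.13  1.67]
tcp case [-0.1277  0.0003  0.0602] y_case [ 0.605  0.001 -0.796] z_case [ 0.001 -1.    -0.   ] pos [ 0.5707 -0.0055  0.1184]
(0.2, 0) [0.0112, -0.0138, 0.0005, 0.0002, 0.0001, 0.0002]
(0.1, 0) [0.0034, -0.0032, 0.0005, 0.0002, 0.0001, 0.0002]
(0, 0) [-0.0054, 0.0067, 0.0006, 0.0002, 0.0001, 0.0002]
(-0.05, 0) [-0.0102, 0.0115, 0.0006, 0.0002, 0.0001, 0.0002]
```

```bash
python3 -m crank '[[-0.006,0.006,0,0,0,0,-1],[-0.012,0.01,0,0,0,0,-1],[-0.018,0.014,0,0,0,0,-1],[-0.018,0.014,0,0,0,0,-1]]'
python3 press.py -.65 "[(0,0)]"
```

```text
time: 19.6
position: [0.5743, -0.0061, 0.1151]
tool_rot: [-0.229, -0.669, 0.703, -0.075]
ft_force: [-17.7, 3.2, 17.5]
grip_width: 0.0004
t 19.6 F [-17.7   3.2  17.5] M [ 0.24  1.56 -0.12] w 0.0004 q [-0.2   0.57  1.98 -0.07  0.15  1.66]
tcp case [-0.1235  0.0004  0.0577] y_case [ 0.595  0.    -0.804] z_case [ 0.001 -1.     0.   ] pos [ 0.5743 -0.0061  0.1151]
(0, 0) [-0.0015, -0.0023, 0.0009, 0.0001, 0.0003, 0.0042]
```

```bash
python3 -m crank '[[0.015,-0.015,0,0,0,0,-1],[0.03,-0.04,0,0,0,0,-1],[0.03,-0.12,0,0,0,0,-1],[0.03,-0.22,0,0,0,0,-1],[0.03,-0.32,0,0,0,-0.05,-1],[0.03,-0.42,0,0,0,-0.1,-1],[0.03,-0.42,0,0,0,-0.15,-1]]'
python3 - <<'E'
from h import *
st()
for n in("side","top"):
    cv2.imwrite(f"pics/{n}14.png",vision.camera(n))
s=cv2.imread("pics/side14.png")[120:255,225:325]; t=cv2.imread("pics/top14.png")[130:265,225:325]
cv2.imwrite("pics/z14.png",cv2.hconcat([cv2.resize(a,None,fx=3.9,fy=3.9,interpolation=cv2.INTER_CUBIC) for a in(s,t)]))
P=P0+[0,0.,.08]
draw("side",cv2.imread("pics/side14.png"),P,*P[4:],"pics/os14.png",(200,110,345,270),k=3.7)
E
```

```text
time: 20.48
position: [0.4787, 0.0156, 0.3008]
tool_rot: [-0.087, -0.702, 0.703, 0.071]
ft_force: [0.9, -0.7, -1.1]
grip_width: 0.0002
t 20.48 F [ 0.9 -0.7 -1.1] M [0.03 0.01 0.01] w 0.0002 q [-0.2   0.24  1.72 -0.    1.16  1.59]
tcp case [-0.2564  0.0003  0.2202] y_case [ 0.222  0.001 -0.975] z_case [ 0.001 -1.    -0.   ] pos [0.4787 0.0156 0.3008]
```

View pics/z14.png

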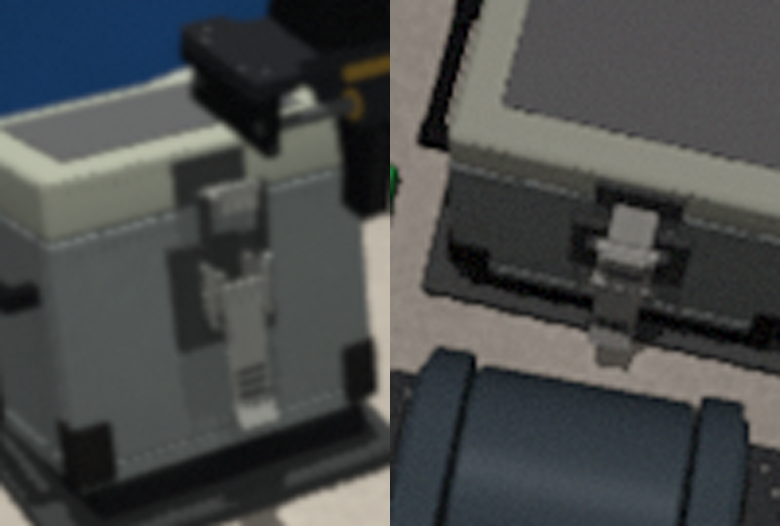

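View pics/os14.png

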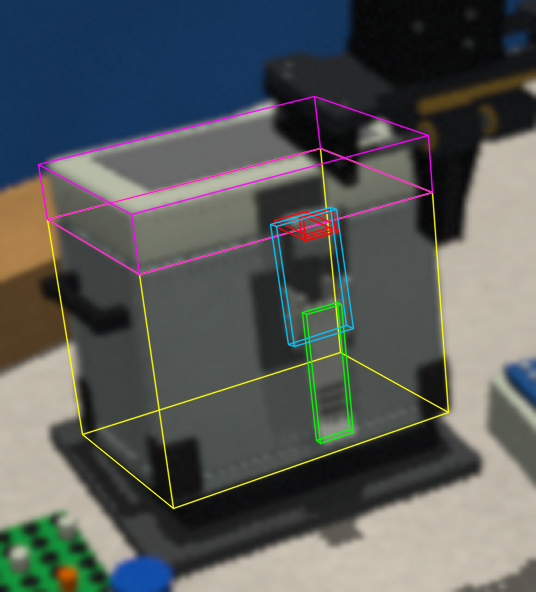

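```bash
python3 -m crank '[[0.1,-0.1,0,0,0,0,-1],[0.15,-0.2,0,0,0,0,-1],[0.15,-0.25,0,0,0,0,-1],[0.15,-0.25,0,0,0,0,-1]]'
python3 - <<'E'
from h import *
st()
for n in("side","top"):
    cv2.imwrite(f"pics/{n}15.png",vision.camera(n))
s=cv2.imread("pics/side15.png"); t=cv2.imread("pics/top15.png")
k=8
z=cv2.hconcat([cv2.convertScaleAbs(cv2.resize(a,None,fx=k,fy=k,interpolation=cv2.INTER_CUBIC),alpha=1.6) for a in(s[160:233,266:311],t[175:248,262:307])])
cv2.imwrite("pics/z15.png",z)
P=P0+[0,0.,.05]
for lev,lo,g in((0.,.07,"a"),):
  draw("side",cv2.convertScaleAbs(s,alpha=1.6),P,0,lev,-lo,"pics/s15.png",(266,160,311,233),k=8); draw("top",cv2.convertScaleAbs(t,alpha=1.6),P,0,lev,-lo,"pics/t15.png",(262,175,307,248),k=8)
cv2.imwrite("pics/o15.png",cv2.hconcat([cv2.imread("pics/s15.png"),cv2.imread("pics/t15.png")]))
E
```

```text
time: 21.08
position: [0.4041, 0.0325, 0.4212]
tool_rot: [-0.09, -0.701, 0.704, 0.068]
ft_force: [0.1, -0.1, -0.4]
grip_width: 0.0004
t 21.07 F [ 0.1 -0.1 -0.4] M [ 0.08  0.03 -0.01] w 0.0004 q [-0.2   0.    1.66 -0.    1.45  1.6 ]
tcp case [-3.553e-01  1.000e-04  3.230e-01] y_case [ 0.229  0.    -0.974] z_case [ 0. -1. -0.] pos [0.4041 0.0325 0.4212]
```

View pics/z15.png

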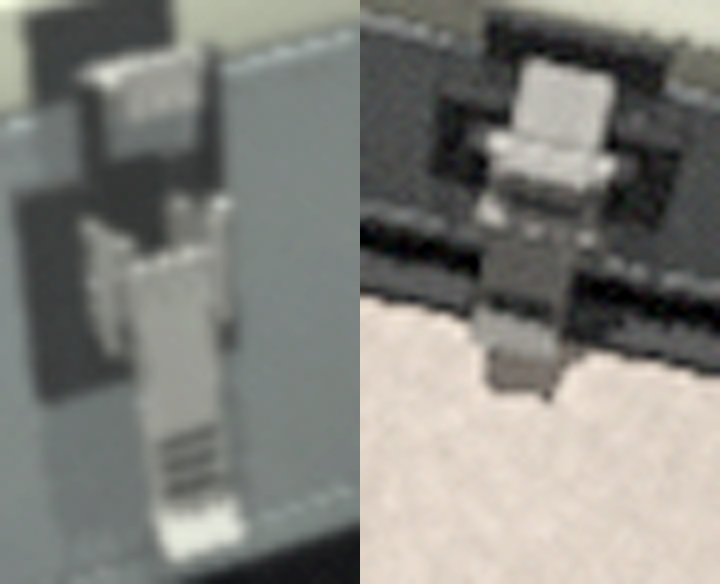

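View pics/o15.png

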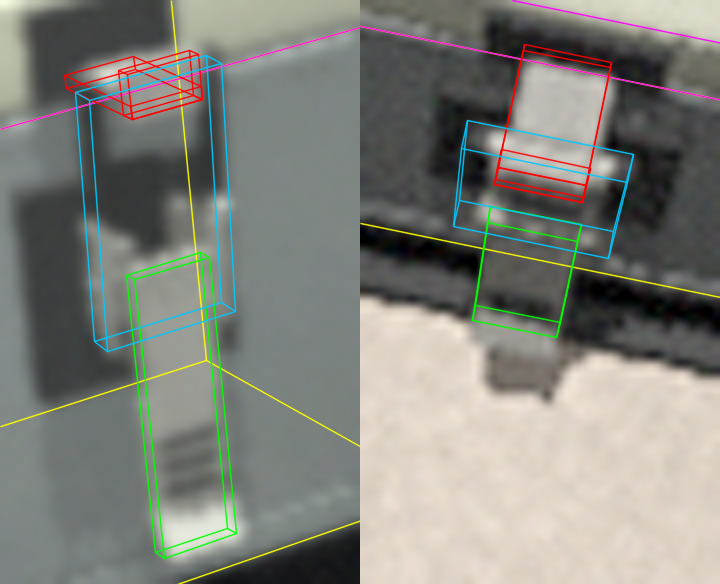

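View pics/top15.png

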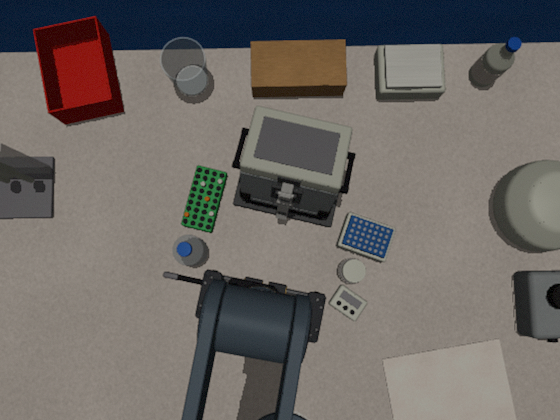

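View pics/side15.png

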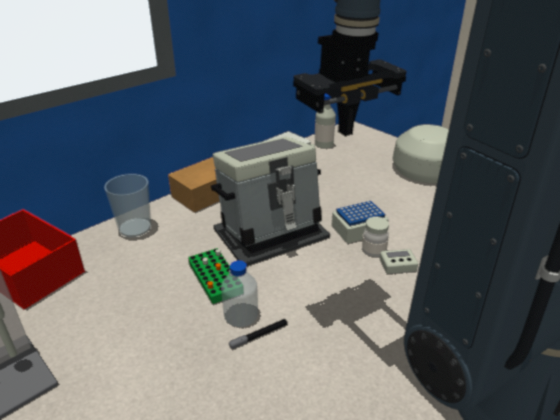

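The full views show the lid shut, the latch lever flat at side (290,208), and the bystanders at their starting pixels: bottle (238,290), rack (215,275), marker (258,333), tip box and jar near (365,225). The arm is clear, so I'm handing in.

```bash
python3 -c "
from rig import robot
print(robot.hand_in())"
```

```text
the job is handed in; nothing more can be done
None
```

The case is closed and latched, and I handed the job in at about 21 s of the 64 s allowed. No verdict was reported.

**What I did**
1. I pushed the lid down with the closed fingertips until it met a hard stop, at about 25 N. The fingertips ended at 0.206 m in the case frame, against 0.205 m expected for the shut lid.
2. I gripped the loop by its straps, swung it up, re-gripped it and lifted it over the keeper's lip. I lowered it into the trough until the bar met the floor, at about 16 N.
3. I pressed the lever down. The resistance rose to about 3 N and then dropped near 0.1 rad. The lever ended on a hard stop within about 1 mm of its calculated shut position, at about 25 N.

**Last checks**
- **Latch:** after the arm backed off, both cameras showed the lever still lying at angle 0. The straps ran up either side of the keeper, and the bar sat behind the lip.
- **Bystanders:** all of them appeared where they started. In the last top view the arm hid part of the marker, but the side view showed it unmoved.

**Doubts and disagreements**
- **First approach failed:** my first try for the loop, with the tool tilted further over, was out of reach. I changed to a steeper tilt.
- **Pose fit:** the case position from the cameras was about 3 mm off sideways. I corrected it when gripping the loop put about 16 N of sideways force on the gripper. The model outline still sits a few mm off the keeper in the last top view.
- **Snap over centre:** I judged this from the drop in force and from the lever staying shut. The resistance was lower than the stated spring stiffness led me to expect.

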